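Find the full rivet tin and put it on the work stand

TASK

First lift the handled pot by its handle off the round work stand and set it down upright, fully on the square cork pad. One of the look-alike closed tins on the rubber mat is full of rivets and the others are empty: lift them to tell by weight, set the full one upright on the middle of the cleared stand, and stand every empty one upright on the floor of the shallow white tray. Keep the pot upright throughout, have nothing but the full tin on the stand at the end, and leave the tape, screwdriver and bottle alone.

Things in the scene. Friction and masses are not known exactly. Their poses are not given: they have to be found in the camera images.
- pot_grip (a point): centre of the pot's handle bar. The pot is a closed aluminium pot, 90 mm diameter, 90 mm tall, about 0.45 kg, upright, with a rigid arched handle; the level wooden bar on top is 14 mm thick and 64 mm long along this frame's y; its centre lies 135 mm above the pot's underside on the pot's axis, with 38 mm free between bar and lid; z up
- stand: low fixed round work stand, plywood disc of 130 mm diameter on a steel foot, its top 50 mm above the bench; origin at the centre of its underside on the bench; the pot starts on it
- stand_top (a point): centre of the stand's top disc, on its upper face
- pad: fixed square cork pad, 150 x 150 mm, 6 mm thick, sides along its x and y; origin at the centre of its underside on the bench
- tray: fixed shallow white plastic tray, outside 220 mm (its x) by 270 mm (its y), walls 5 mm thick and 16 mm high, inner floor 5 mm above the bench; origin at the centre of its underside on the bench
- mat: fixed black rubber mat, 220 mm (its x) by 260 mm (its y), 4 mm thick, on which the tins start in two rows of up to three; origin at the centre of its underside on the bench
- tin_a_mid (a point): a closed round plain steel tin with a slightly proud lid, 54 mm diameter, 64 mm tall, starts upright on the rubber mat; all tins look the same; a full one weighs about 0.55 kg, an empty one about 0.12 kg (each within 6 %); this point is its centre, half-way up, z up along its axis. Four to six tins are there in a run, just one of them full
- tin_b_mid (a point): a closed round plain steel tin with a slightly proud lid, 54 mm diameter, 64 mm tall, starts upright on the rubber mat; all tins look the same; a full one weighs about 0.55 kg, an empty one about 0.12 kg (each within 6 %); this point is its centre, half-way up, z up along its axis. Four to six tins are there in a run, just one of them full
- tin_c_mid (a point): a closed round plain steel tin with a slightly proud lid, 54 mm diameter, 64 mm tall, starts upright on the rubber mat; all tins look the same; a full one weighs about 0.55 kg, an empty one about 0.12 kg (each within 6 %); this point is its centre, half-way up, z up along its axis. Four to six tins are there in a run, just one of them full
- tin_d_mid (a point): a closed round plain steel tin with a slightly proud lid, 54 mm diameter, 64 mm tall, starts upright on the rubber mat; all tins look the same; a full one weighs about 0.55 kg, an empty one about 0.12 kg (each within 6 %); this point is its centre, half-way up, z up along its axis. Four to six tins are there in a run, just one of them full
- tin_e_mid (a point): a closed round plain steel tin with a slightly proud lid, 54 mm diameter, 64 mm tall, starts upright on the rubber mat; all tins look the same; a full one weighs about 0.55 kg, an empty one about 0.12 kg (each within 6 %); this point is its centre, half-way up, z up along its axis. Four to six tins are there in a run, just one of them full
- tin_f_mid (a point): a closed round plain steel tin with a slightly proud lid, 54 mm diameter, 64 mm tall, starts upright on the rubber mat; all tins look the same; a full one weighs about 0.55 kg, an empty one about 0.12 kg (each within 6 %); this point is its centre, half-way up, z up along its axis. Four to six tins are there in a run, just one of them full
- tape: bystander: roll of masking tape lying flat, 100 mm outside diameter, 25 mm high; origin at the centre of its underside
- driver: bystander: screwdriver with black handle lying on the bench, 180 mm long along its x; leave alone
- sprayer: bystander: small amber bottle, 40 mm diameter, 100 mm tall, upright; origin at the centre of its underside

How it is judged:
By the outcome, as a careful person would: the job done as asked, in the order asked, and still so for the second after the job is handed in, with the robot touching nothing.
Of tin_a, tin_b, tin_c only 1 to 3 are there at a start; the rules pass over those that are not, and their reading is None.
At some moment in a run one of tin_a, tin_b, tin_c, tin_d, tin_e, tin_f may be knocked a few centimetres aside while the robot is not near it.
It also fails if it takes over 210 s, if anything falls off the work surface, if the arm or the gripper's body presses on something with over 40 N, if the wrist force passes 120 N, or if a joint passes its speed limit or range.

ROBOT

A 6-joint arm with a two-finger parallel gripper is mounted at the origin on the work surface. World frame = base frame: x ahead of the robot, y to its left, z up, the work surface at z = 0. Lengths are in mm, angles in rad, forces in N, time in s.
With the tool pointing down it reaches from about 300 to 825 mm from the base axis. Payload 5.4 kg.
Tool frame: the origin (TCP) lies on the centre line of the jaws, within the pads' length; the fingertips stand 25 mm ahead of it and the grasp point (between the pads) lies 6 mm ahead of it; x points along the fingers, y is the direction in which the jaws open and shut, and the axes are right-handed (so a half turn about x gives the same grasp; the last joint's range is limited). The gripper opens to 92 mm and grips with 3 to 60 N. Pads are 20 mm wide; open, the fingers measure 128 mm over their backs; the gripper's body (75 mm by 189 mm) begins 69 mm behind the grasp point.
Start: joints at [0.981, 0.158, 1.597, -0, 1.386, -0.21], TCP at [213.181, 534.004, 239.601] pointing down, gripper open.
Joint ranges: [-2.91, 2.91], [-0.94, 2.29], [0.18, 2.7], [-1.29, 4.43], [0.17, 2.64], [-3, 3]. Speed limits (rad/s): [2.57, 2.57, 3.14, 3.14, 3.14, 3.14].

INTERFACE

Orientations are given as a unit quaternion [w, x, y, z].
In Python, from station import sense, read_camera, job_done gives the robot as it stands.
- The arm moves only by the tool jog_arm, never from a script. Its argument "commands" is a list of rows, each a list of 7 numbers: the shift along the tool's x, y, z in mm, then the turn, a rotation vector about the tool's x, y, z in degrees, then the opening, from 0 (shut) to 1 (fully open). In form: [[tx, ty, tz, wx, wy, wz, claw], ...]. A call has 1 to 12 rows; each row shifts and turns the commanded pose from where the row before left it, along the tool's axes as they then stand; what a row does not reach is not made up. A row lasts 1/10 s, in which the tool goes at most 50 mm and 8.59 degrees, less where a joint would pass 70% of its speed; a pose out of reach is approached as far as the arm can. A call with a gripper value outside its range is refused whole. The fingers move at their own pace and stop on an object; the grip force is fixed at half the most. Time passes only in rows, so rows that do not move let the fingers close. It gives the time, the measured TCP pose, the force and the opening at its end, in the units of the state.
- sense(): the state, without advancing time (a new reading comes with each control period).
- read_camera(name): name is "side" or "top"; returns a dict with "frame" (400x640x3 uint8, red, green, blue), "vertical_fov" (degrees; the focal length in pixels is half the picture's height over the tangent of half this angle, whatever the lens; pixels are square), "cx", "cy" (the principal point, pixels), "camera_from_world" (4x4, takes a point from world to camera coordinates). Camera axes: x right, y up, looking along -z (the intrinsics and any distortion apply to the point x, -y, -z); pixel columns grow to the right and rows downward; lengths in mm; the calibration is good to about 2 mm. A picture is of the moment at which its call begins. There is no depth.
- job_done(): hands the job in, once; it reports no verdict.
The state is a dict: "t": time; "q": joint angles; "joint_velocities": joint speeds; "joint_efforts": joint torques, N m; "tool_pos": TCP position; "tool_rot": TCP orientation; "force": force on the tool from outside, world axes, zero at the start; "torque": the same for the moment, N m; "finger_gap": finger opening in mm.
Only numpy, scipy, OpenCV 4.12 (cv2) and the standard library are available. Lean on these libraries where they do the work, as an engineer would, in place of code of your own. Each camera call takes 0.05 s, during which the arm holds its last target.

## Working session

There is one attempt and no reset: what is moved stays moved. The work goes in short steps, Python scripts to look and compute and a tool call to move; the robot and the scene stay as the last step left them, time stands still between calls to the robot, and variables do not carry over. Pictures are saved under pics/ and viewed, and the job is handed in when it is done.

Besides the shell and the picture viewer there is one more tool, called after "Request:" in YAML: its name, and indented under it one key for each argument. jog_arm: Moves the arm, as the interface text tells. Its arguments: {"type":"object","properties":{"commands":{"type":"array"}},"required":["commands"]}

```bash
ls; mkdir -p pics; python3 - <<'E'
from station import *
import cv2
s=sense(); print(s)
for n in("top","side"):
    c=read_camera(n); cv2.imwrite(f"pics/{n}0.png",c["frame"][:,:,::-1]); print(n,{k:v for k,v in c.items() if k!="frame"})
E
```

```text
pics
{'t': 0.0, 'q': array([ 9.80873705e-01,  1.59075311e-01,  1.59820268e+00,  7.28635275e-06,
        1.38618606e+00, -2.10098168e-01]), 'joint_velocities': array([ 0.00068882, -0.00024243, -0.00131837, -0.00029461,  0.0002933 ,
        0.00026039]), 'joint_efforts': array([ 8.11472837e-04, -3.85570693e+01, -3.22109342e+01,  7.02717877e-02,
        3.78102099e-02, -1.73302451e-04]), 'tool_pos': array([212.87901204, 533.53023647, 238.61892115]), 'tool_rot': array([ 0.69413319,  0.13287445,  0.69465317, -0.13409128]), 'force': array([-0.69185837, -0.3646527 ,  0.71768394]), 'torque': array([ 0.01242941,  0.05431257, -0.01618359]), 'finger_gap': 91.83988712740349}
top {'vertical_fov': 42.3633030617235, 'cx': 321.23675000479403, 'cy': 202.1872748615672, 'camera_from_world': array([[ 5.74906609e-02, -9.98344222e-01, -1.90731799e-03,
        -4.62516655e+01],
       [ 9.71932854e-01,  5.55329801e-02,  2.28610182e-01,
        -6.14399950e+02],
       [-2.28125735e-01, -1.49967354e-02,  9.73516177e-01,
        -1.45653822e+03],
       [ 0.00000000e+00,  0.00000000e+00,  0.00000000e+00,
         1.00000000e+00]])}
side {'vertical_fov': 57.27925067046039, 'cx': 323.90642781933695, 'cy': 196.13010646752522, 'camera_from_world': array([[ 9.96178920e-01, -8.52440840e-02,  1.90001358e-02,
        -5.92439857e+02],
       [ 3.00787101e-02,  5.39112227e-01,  8.41696666e-01,
        -1.28692027e+02],
       [-8.19928669e-02, -8.37908977e-01,  5.39616268e-01,
        -1.06032497e+03],
       [ 0.00000000e+00,  0.00000000e+00,  0.00000000e+00,
         1.00000000e+00]])}
```

View pics/top0.png

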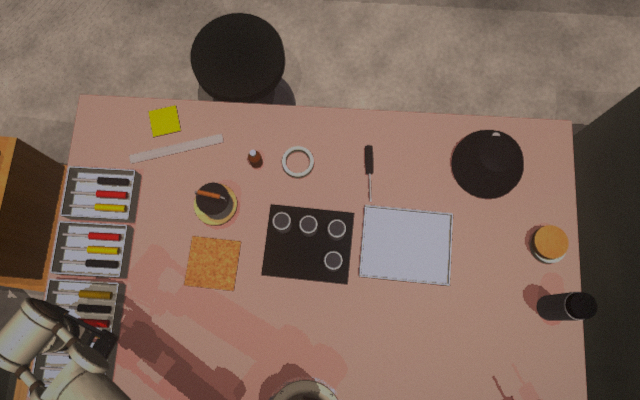

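View pics/side0.png

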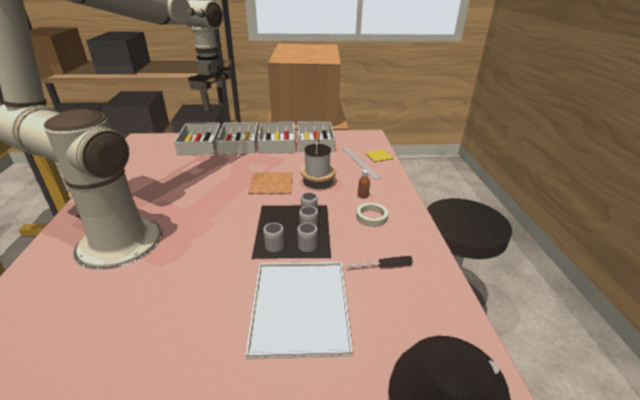

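The top view shows the pot near (214,200), the pad at (213,263), four tins at (282,222), (308,224), (337,229) and (333,260), and the tray at (406,245). I'll enlarge it for measuring.

```bash
cat > h.py <<'E'
import numpy as np, cv2
from station import *
def K(c):
    f=200/np.tan(np.radians(c["vertical_fov"]/2)); return f
def proj(c,P):
    M=c["camera_from_world"]; p=M[:3,:3]@np.array(P,float)+M[:3,3]; f=K(c)
    return np.array([c["cx"]+f*p[0]/-p[2], c["cy"]-f*p[1]/-p[2]])
def back(c,uv,z):
    M=c["camera_from_world"]; f=K(c)
    d=np.array([(uv[0]-c["cx"])/f,-(uv[1]-c["cy"])/f,-1]); R=M[:3,:3]; o=-R.T@M[:3,3]; d=R.T@d
    return o+d*(z-o[2])/d[2]
def crop(c,name,x0,y0,w,h,s):
    im=cv2.resize(c["frame"][y0:y0+h,x0:x0+w,::-1],None,fx=s,fy=s,interpolation=cv2.INTER_CUBIC)
    cv2.imwrite("pics/"+name,im)
E
python3 - <<'E'
from h import *
c=read_camera("top"); crop(c,"t1.png",170,170,200,125,4); crop(c,"t2.png",340,190,130,110,5)
c=read_camera("side"); crop(c,"s1.png",235,125,160,135,5)
E
```

```text
(no output)
```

View pics/t1.png

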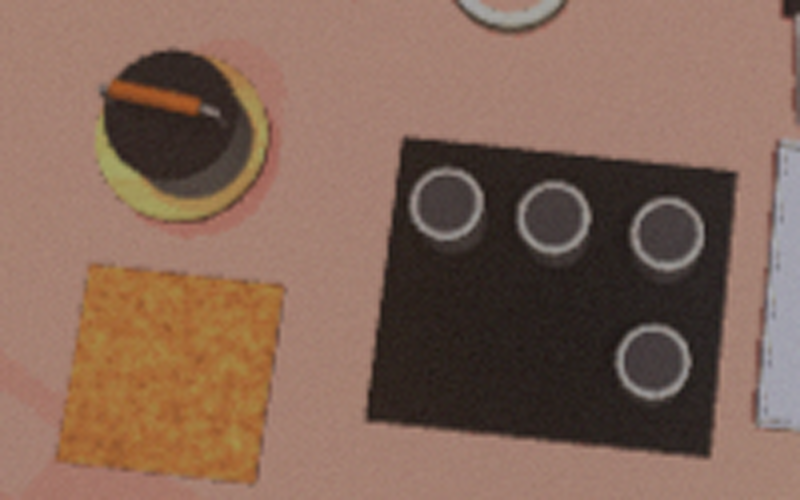

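View pics/t2.png

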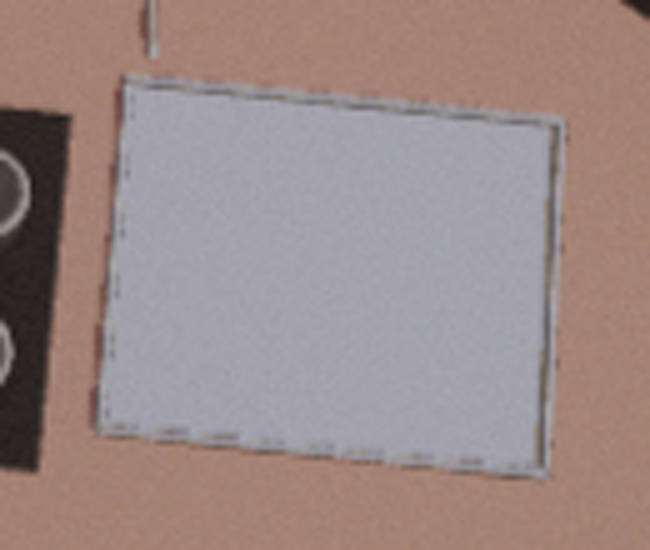

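View pics/s1.png

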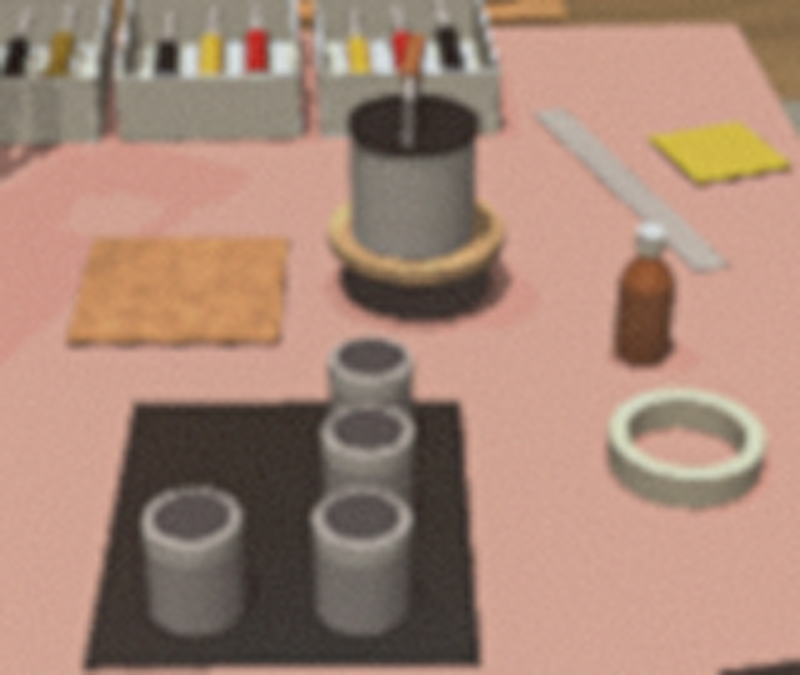

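```bash
python3 - <<'E'
from h import *
c=read_camera("top"); s=read_camera("side")
np.set_printoptions(precision=1,suppress=True)
def T(u,v,z): return back(c,(170+(u+.5)/4-.5,170+(v+.5)/4-.5),z)
def T2(u,v,z): return back(c,(340+(u+.5)/5-.5,190+(v+.5)/5-.5),z)
def S(u,v,z): return back(s,(235+(u+.5)/5-.5,125+(v+.5)/5-.5),z)
a,b=T(109,88,185),T(201,105,185); print("bar",a,b,(a+b)/2,np.linalg.norm(a-b),"ang",np.degrees(np.arctan2(*(a-b)[1::-1])))
print("bar side",S(412,52,185))
print("stand",T(183.5,136,50), S(416,233,50))
print("pot side lid",S(413,125,140),T(172,115,140))
for n,uv in dict(L=(447,204),M=(554,218),R=(668,234),B=(654,361)).items(): print(n,T(*uv,68))
for uv in[(371,356),(367,430),(361,516),(193,516)]: print("side",S(*uv,68))
for n,p in dict(pad=[T(*u,6) for u in[(89,264),(284,286),(257,484),(58,461)]],padS=[S(*u,6) for u in[(97,239),(288,240),(280,342),(70,343)]],
  mat=[T(*u,4) for u in[(403,138),(737,173),(710,457),(367,421)]],tray=[T2(*u,16) for u in[(125,77),(563,119),(547,477),(99,433)]]).items():
    p=np.array(p); print(n,p.mean(0),p[:,:2].tolist(),"sides",np.linalg.norm(p-np.roll(p,-1,0),axis=1)); e=p[0]-p[1]; print(" yaw",np.degrees(np.arctan2(-e[0],e[1])))
print(sense()["t"])
E
```

```text
bar [599.6 330.1 185. ] [591.3 265.8 185. ] [595.4 298.  185. ] 64.89396435066475 ang 82.58527314299012
bar side [593.7 309.5 185. ]
stand [598.5 305.9  50. ] [596.8 295.2  50. ]
pot side lid [593.2 287.3 140. ] [593.4 295.3 140. ]
L [554.5 102.9  68. ]
M [548.5  23.7  68. ]
R [541.4 -60.5  68. ]
B [447.8 -55.1  68. ]
side [554.4 103.5  68. ]
side [547.9  22.3  68. ]
side [540.5 -60.8  68. ]
side [447.7 -55.1  68. ]
pad [425.7 305.4   6. ] [[504.4301445858979, 377.2278163410156], [496.0823261936001, 227.42293692740208], [347.0507294758446, 233.6236856209676], [355.3938155564098, 383.2578490904385]] sides [150.  149.2 149.9 149.2]
 yaw -3.1894862981512766
padS [427.2 299.4   6. ] [[358.07001103033804, 378.01762517648876], [503.84155523124923, 368.98568285678084], [496.3903483672376, 222.00152745131322], [350.47349148664466, 228.7485342234338]] sides [146.1 147.2 146.1 149.5]
 yaw 86.45451048597654
mat [501.3  22.3   4. ] [[616.6582159265586, 146.66797946315097], [603.7638373625083, -112.19958480321483], [386.3393702326447, -101.42433487792087], [398.28189902419103, 156.19001000997758]] sides [259.2 217.7 257.9 218.6]
 yaw -2.8515869595050343
tray [ 513.5 -273.2   16. ] [[627.698985278307, -143.34911310560287], [616.6626054059775, -411.27906810514656], [399.4045613239607, -401.752027464066], [410.05938658676916, -136.24732575873514]] sides [268.2 217.5 265.7 217.8]
 yaw -2.3587534938635324
0.3
```

```bash
cat >> h.py <<'E'
from scipy.spatial.transform import Rotation as Ro
def R(): 
    q=sense()["tool_rot"]; return Ro.from_quat([q[1],q[2],q[3],q[0]])
def goal(P,yaw,off=None):
    """yaw: deg direction of tool y in world; x down. prints tool rotvec then shift in new tool axes"""
    best=None
    r=R()
    for a in(yaw,yaw+180):
        a=np.radians(a); y=np.array([np.cos(a),np.sin(a),0]); x=np.array([0,0,-1.]); G=Ro.from_matrix(np.stack([x,y,np.cross(x,y)],1))
        d=(r.inv()*G).as_rotvec(degrees=True)
        if best is None or np.linalg.norm(d)<np.linalg.norm(best[0]): best=(d,G)
    s=sense(); v=np.array(P)-s["tool_pos"]
    print("t %.1f rot"%s["t"],best[0].round(2),"shift now-axes",r.inv().apply(v).round(1),"after-rot axes",best[1].inv().apply(v).round(1),"pos",s["tool_pos"].round(1),"q6 %.2f"%s["q"][5])
E
python3 -c "
from h import *
goal([595,299,191],-7.4)"
```

```text
t 0.3 rot [7.564e+01 2.000e-02 3.000e-02] shift now-axes [ 48.3 -76.5 441.8] after-rot axes [ 48.3 409.  183.7] pos [213.1 533.9 239.3] q6 -0.21
```

Request:
jog_arm:
  commands:
    - [0,0,0,8.4,0,0,1]
    - [0,0,0,8.4,0,0,1]
    - [0,0,0,8.4,0,0,1]
    - [0,0,0,8.4,0,0,1]
    - [0,0,0,8.4,0,0,1]
    - [0,0,0,8.4,0,0,1]
    - [0,0,0,8.4,0,0,1]
    - [0,0,0,8.4,0,0,1]
    - [0,0,0,8.4,0,0,1]
    - [0,0,0,0,0,0,1]
    - [0,0,0,0,0,0,1]

```text
t: 1.4
tool_pos: [213.1, 534.0, 239.5]
tool_rot: [-0.468, -0.53, -0.468, 0.53]
force: [1.1, -0.3, -0.2]
finger_gap: 91.9
```

Request:
jog_arm:
  commands:
    - [0,40,18,0,0,0,1]
    - [0,40,18,0,0,0,1]
    - [0,40,18,0,0,0,1]
    - [0,40,18,0,0,0,1]
    - [0,40,18,0,0,0,1]
    - [0,40,18,0,0,0,1]
    - [0,40,18,0,0,0,1]
    - [0,40,18,0,0,0,1]
    - [0,40,18,0,0,0,1]
    - [0,40,18,0,0,0,1]
    - [0,0,0,0,0,0,0.8]
    - [0,0,0,0,0,0,0.8]

```text
t: 2.6
tool_pos: [587.2, 303.7, 239.1]
tool_rot: [-0.467, -0.531, -0.467, 0.531]
force: [-0.2, 0.7, -1.2]
finger_gap: 77.9
```

```bash
python3 - <<'E'
from h import *
goal([595,299,191],-7.4)
c=read_camera("top"); crop(c,"t3.png",150,120,130,110,5)
E
```

```text
t 2.6 rot [ 0.06 -0.    0.06] shift now-axes [48.1  8.4  3.6] after-rot axes [48.1  8.4  3.6] pos [587.2 303.7 239.1] q6 0.42
```

View pics/t3.png

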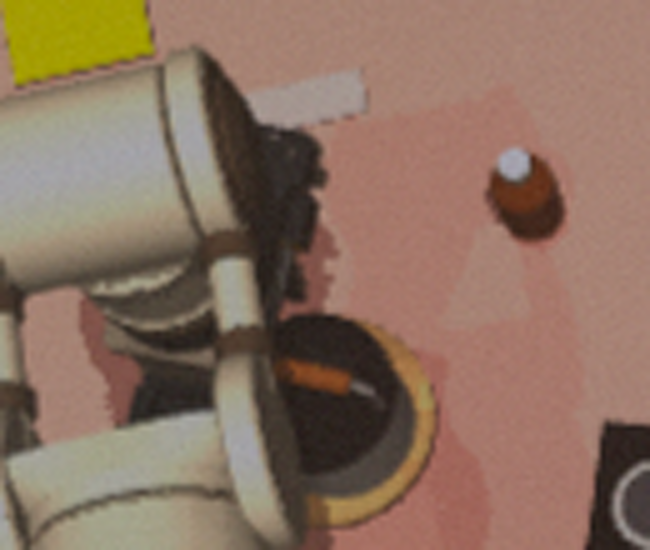

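The arm covers the left of the pot, and the bar is visible at crop (320,375), as expected. I'll go down over it.

Request:
jog_arm:
  commands:
    - [0,8.4,3.6,0,0,0,0.8]
    - [12,0,0,0,0,0,0.8]
    - [12,0,0,0,0,0,0.8]
    - [12,0,0,0,0,0,0.8]
    - [12,0,0,0,0,0,0.8]
    - [0,0,0,0,0,0,0.8]
    - [0,0,0,0,0,0,0.4]
    - [0,0,0,0,0,0,0.3]

```text
t: 3.45
tool_pos: [595.1, 299.7, 192.3]
tool_rot: [0.467, 0.531, 0.467, -0.531]
force: [0.3, -0.0, 0.1]
finger_gap: 59.4
```

Request:
jog_arm:
  commands:
    - [0,0,0,0,0,0,0.0]
    - [0,0,0,0,0,0,0]
    - [0,0,0,0,0,0,0]
    - [0,0,0,0,0,0,0]
    - [0,0,0,0,0,0,0]
    - [0,0,0,0,0,0,0]

```text
t: 4.05
tool_pos: [594.5, 299.6, 191.6]
tool_rot: [-0.467, -0.531, -0.467, 0.531]
force: [0.1, -0.3, -0.2]
finger_gap: 13.3
```

```bash
python3 - <<'E'
from h import *
goal([595,299,191],-7.4); s=sense(); print(s["force"],s["finger_gap"])
c=read_camera("side"); crop(c,"s3.png",235,100,160,130,5)
E
```

```text
t 4.0 rot [0.04 0.01 0.03] shift now-axes [0.6 0.6 0.5] after-rot axes [0.6 0.6 0.5] pos [594.5 299.6 191.6] q6 0.41
[ 0.06656644 -0.28401743 -0.18349927] 13.291155647587392
```

View pics/s3.png

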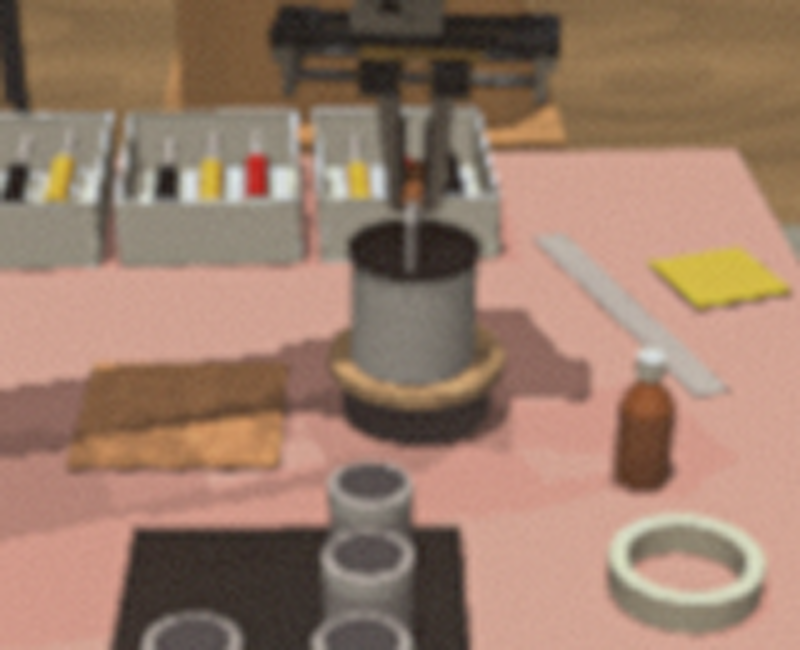

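The bar is between the fingers at crop (412,180). Lifting now.

Request:
jog_arm:
  commands:
    - [-2,0,0,0,0,0,0]
    - [-4,0,0,0,0,0,0]
    - [-8,0,0,0,0,0,0]
    - [-10,0,0,0,0,0,0]
    - [-12,0,0,0,0,0,0]
    - [-10,0,0,0,0,0,0]
    - [-4,0,0,0,0,0,0]
    - [0,0,0,0,0,0,0]
    - [0,0,0,0,0,0,0]
    - [0,0,0,0,0,0,0]

```text
t: 5.1
tool_pos: [594.3, 299.5, 240.7]
tool_rot: [-0.467, -0.531, -0.467, 0.532]
force: [-0.4, 0.3, -4.5]
finger_gap: 13.0
```

```bash
python3 - <<'E'
from h import *
goal([426,303,147],-4); s=sense(); print(s["force"],s["finger_gap"])
c=read_camera("side"); crop(c,"s4.png",235,80,160,130,5)
E
```

```text
t 5.1 rot [-3.36  0.03  0.08] shift now-axes [  93.9 -167.2   18. ] after-rot axes [  93.7 -168.1    8.2] pos [594.3 299.5 240.7] q6 0.41
[-0.41977324  0.26666513 -4.52050448] 12.989908890212293
```

View pics/s4.png

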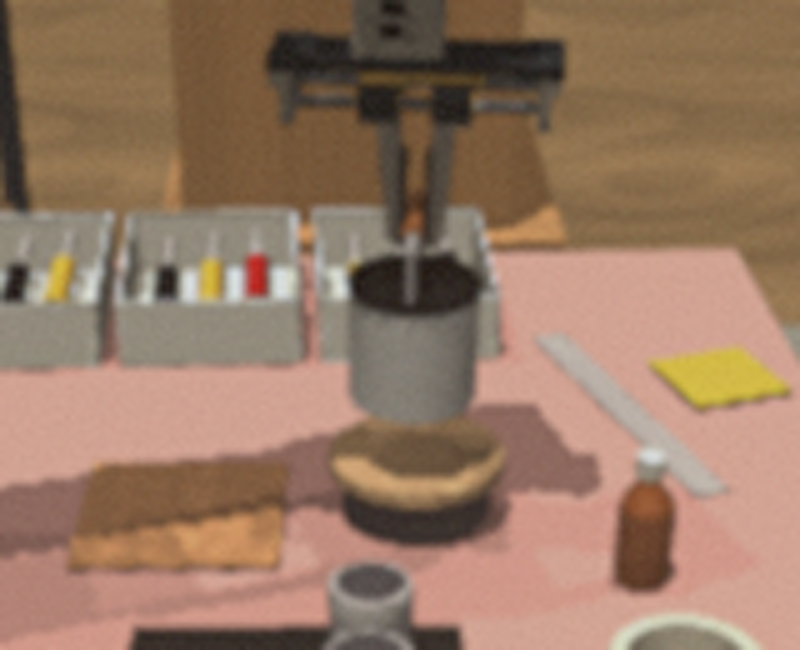

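The pot is lifted clear and level. Moving it over the pad.

Request:
jog_arm:
  commands:
    - [0,-4,0,0,0,0,0]
    - [0,-8,1,0,0,0,0]
    - [0,-14,2,0,0,0,0]
    - [0,-18,2,0,0,0,0]
    - [0,-20,2,0,0,0,0]
    - [0,-20,2,0,0,0,0]
    - [0,-20,2,0,0,0,0]
    - [0,-20,2,0,0,0,0]
    - [0,-18,2,0,0,0,0]
    - [0,-14,2,0,0,0,0]
    - [0,-8,1,0,0,0,0]
    - [0,-3,0,0,0,0,0]

```text
t: 6.35
tool_pos: [425.9, 303.2, 241.7]
tool_rot: [0.467, 0.531, 0.467, -0.531]
force: [0.3, 0.1, -3.1]
finger_gap: 13.0
```

Request:
jog_arm:
  commands:
    - [0,0,0,0,0,0,0]
    - [0,0,0,0,0,0,0]
    - [4,0,0,0,0,0,0]
    - [10,0,0,0,0,0,0]
    - [16,0,0,0,0,0,0]
    - [20,0,0,0,0,0,0]
    - [16,0,0,0,0,0,0]
    - [10,0,0,0,0,0,0]
    - [6,0,0,0,0,0,0]
    - [4,0,0,0,0,0,0]
    - [0,0,0,0,0,0,0]

```text
t: 7.45
tool_pos: [426.8, 303.1, 155.5]
tool_rot: [-0.467, -0.531, -0.467, 0.531]
force: [0.8, -1.3, -3.2]
finger_gap: 13.0
```

```bash
python3 - <<'E'
from h import *
goal([426,303,147.5],-7.4); s=sense(); print(s["force"],s["finger_gap"])
c=read_camera("side"); crop(c,"s5.png",205,100,160,130,5)
E
```

```text
t 7.5 rot [0.04 0.01 0.01] shift now-axes [ 8.  -0.8  0.2] after-rot axes [ 8.  -0.8  0.2] pos [426.8 303.1 155.5] q6 0.52
[ 0.81077926 -1.288957   -3.22374133] 12.975951237595105
```

View pics/s5.png

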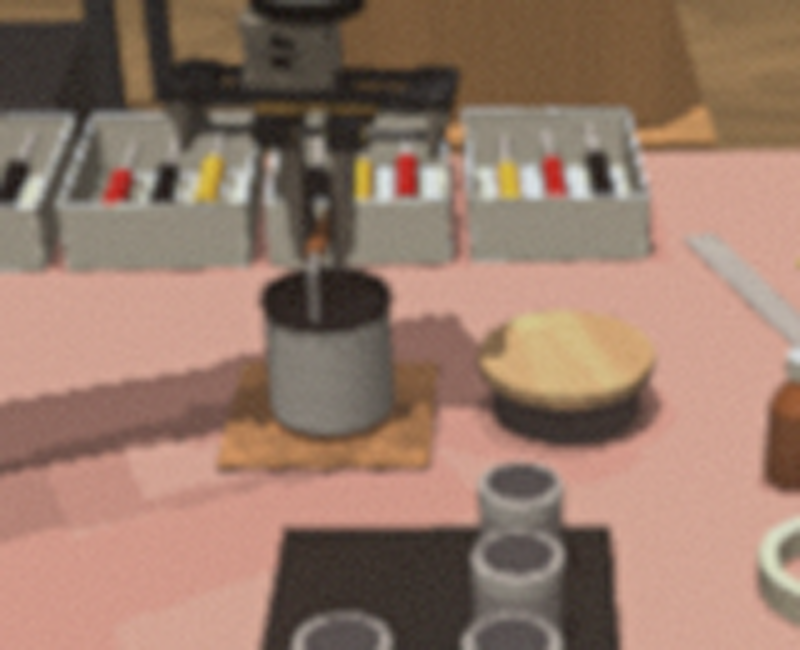

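The pot hangs centred over the pad at crop (328,350). Lowering slowly to contact.

Request:
jog_arm:
  commands:
    - [2,0,0,0,0,0,0]
    - [2,0,0,0,0,0,0]
    - [1.5,0,0,0,0,0,0]
    - [1,0,0,0,0,0,0]
    - [0.7,0,0,0,0,0,0]
    - [0,0,0,0,0,0,0]
    - [0,0,0,0,0,0,0]

```text
t: 8.2
tool_pos: [426.8, 303.1, 148.4]
tool_rot: [0.467, 0.531, 0.467, -0.531]
force: [-0.2, 0.5, -4.1]
finger_gap: 13.1
```

Request:
jog_arm:
  commands:
    - [0.5,0,0,0,0,0,0]
    - [0.5,0,0,0,0,0,0]
    - [0,0,0,0,0,0,0]
    - [0,0,0,0,0,0,0]

```text
t: 8.6
tool_pos: [426.8, 303.2, 147.5]
tool_rot: [0.467, 0.531, 0.467, -0.531]
force: [-0.9, 0.8, -3.9]
finger_gap: 13.2
```

Request:
jog_arm:
  commands:
    - [0.5,0,0,0,0,0,0]
    - [0.5,0,0,0,0,0,0]
    - [0,0,0,0,0,0,0]
    - [0,0,0,0,0,0,0]

```text
t: 9.0
tool_pos: [427.2, 303.5, 147.5]
tool_rot: [0.467, 0.531, 0.467, -0.531]
force: [-3.6, 0.0, 5.6]
finger_gap: 13.1
```

Request:
jog_arm:
  commands:
    - [0,0,0,0,0,0,0]
    - [0,0,0,0,0,0,0]

```text
t: 9.2
tool_pos: [427.2, 303.5, 147.5]
tool_rot: [0.467, 0.531, 0.467, -0.531]
force: [-2.7, 0.2, 5.5]
finger_gap: 12.6
```

Contact made. Releasing and rising.

Request:
jog_arm:
  commands:
    - [-0.5,0,0,0,0,0,0]
    - [0,0,0,0,0,0,0.2]
    - [0,0,0,0,0,0,0.3]
    - [0,0,0,0,0,0,0.45]
    - [0,0,0,0,0,0,0.55]
    - [0,0,0,0,0,0,0.55]
    - [0,0,0,0,0,0,0.55]
    - [0,0,0,0,0,0,0.55]

```text
t: 10.0
tool_pos: [426.8, 303.1, 146.9]
tool_rot: [-0.467, -0.531, -0.467, 0.531]
force: [-0.1, 0.3, -0.5]
finger_gap: 50.6
```

Request:
jog_arm:
  commands:
    - [-10,0,0,0,0,0,0.55]
    - [-20,0,0,0,0,0,0.55]
    - [-30,0,0,0,0,0,0.55]
    - [-20,0,0,0,0,0,0.75]
    - [0,0,0,0,0,0,0.75]
    - [0,0,0,0,0,0,0.75]

```text
t: 10.6
tool_pos: [426.8, 303.2, 227.0]
tool_rot: [0.467, 0.531, 0.467, -0.531]
force: [-1.2, 0.5, -0.1]
finger_gap: 69.0
```

```bash
python3 - <<'E'
from h import *
goal([554.5,103,150],-3); s=sense(); print(s["force"],s["finger_gap"])
c=read_camera("side"); crop(c,"s6.png",200,110,200,150,4)
c=read_camera("top"); crop(c,"t6.png",170,170,200,125,4)
E
```

```text
t 10.6 rot [-4.36 -0.02 -0.03] shift now-axes [ 77.  152.3 182.2] after-rot axes [ 77.  138.  193.2] pos [426.8 303.2 227. ] q6 0.51
[-1.24015208  0.48414089 -0.07552367] 68.98932545162339
```

View pics/s6.png

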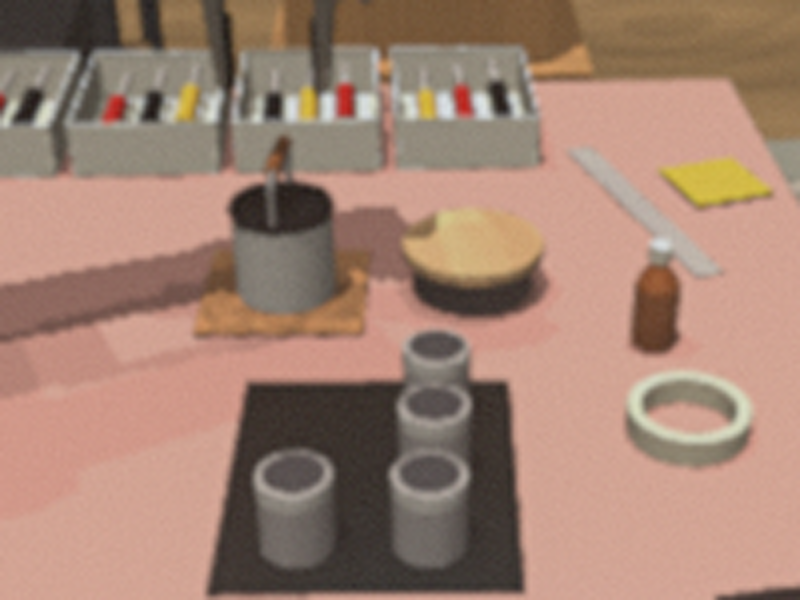

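View pics/t6.png

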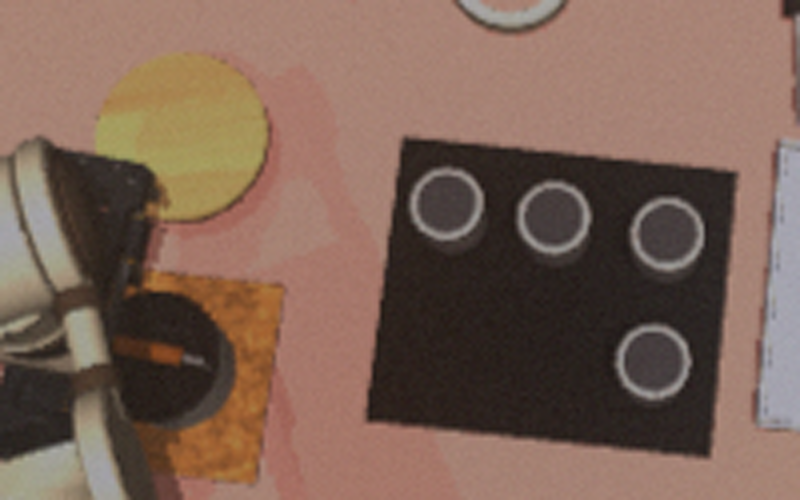

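The pot is upright on the pad, the stand is clear and the tins have not moved. Going to the left tin.

Request:
jog_arm:
  commands:
    - [0,19,22.8,0,0,0,0.75]
    - [0,19,22.8,0,0,0,0.75]
    - [0,19,22.8,0,0,0,0.75]
    - [0,19,22.8,0,0,0,0.75]
    - [0,19,22.8,0,0,0,0.75]
    - [0,19,22.8,0,0,0,0.75]
    - [0,19,22.8,0,0,0,0.75]
    - [0,19.3,22.6,0,0,0,0.75]
    - [40,0,0,0,0,0,0.75]
    - [37,0,0,0,0,0,0.75]
    - [0,0,0,0,0,0,0.75]
    - [0,0,0,0,0,0,0.75]

```text
t: 11.9
tool_pos: [553.6, 103.0, 149.1]
tool_rot: [-0.466, -0.53, -0.468, 0.532]
force: [0.4, -0.0, 0.5]
finger_gap: 69.4
```

```bash
python3 - <<'E'
from h import *
goal([554.5,103,50],-7.4); s=sense(); print(s["force"],s["finger_gap"])
t=read_camera("top");S=read_camera("side")
print("stand",back(t,(170+183/4-.5,170+138.5/4-.5),50),back(S,(200+473.5/4-.5,110+246.5/4-.5),50))
E
```

```text
t 11.9 rot [0.04 0.02 0.17] shift now-axes [99.1  1.2 -0.1] after-rot axes [99.1  0.9 -0.1] pos [553.6 103.  149.1] q6 0.10
[ 0.42547302 -0.01263451  0.48970204] 69.39767625046326
stand [596.88792988 306.48985474  50.        ] [597.07974161 295.79816773  50.        ]
```

```bash
python3 - <<'E'
from h import *
for n,(x0,y0,w,h) in dict(top=(170,170,100,130),side=(240,110,110,90)).items():
    c=read_camera(n); im=cv2.resize(c["frame"][y0:y0+h,x0:x0+w,::-1],None,fx=5,fy=5,interpolation=cv2.INTER_CUBIC).copy()
    def poly(P,col):
        p=np.array([[(proj(c,q)[0]-x0+.5)*5-.5,(proj(c,q)[1]-y0+.5)*5-.5] for q in P]); cv2.polylines(im,[p.round().astype(int)],True,col,1)
    a=np.linspace(0,2*np.pi,60)
    poly([(597+65*np.cos(t),306+65*np.sin(t),50) for t in a],(255,0,0))
    poly([(597+65*np.cos(t),299+65*np.sin(t),50) for t in a],(0,255,0))
    poly([(427+45*np.cos(t),303+45*np.sin(t),96) for t in a],(255,0,255))
    poly([(427+45*np.cos(t),303+45*np.sin(t),6) for t in a],(255,0,255))
    th=np.radians(-3.2);u=np.array([np.cos(th),np.sin(th)]);v=np.array([-u[1],u[0]])
    poly([(*(np.array([426,304])+75*i*u+75*j*v),6) for i,j in((1,1),(1,-1),(-1,-1),(-1,1))],(255,255,0))
    cv2.imwrite(f"pics/o_{n}.png",im)
E
```

```text
(no output)
```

View pics/o_top.png

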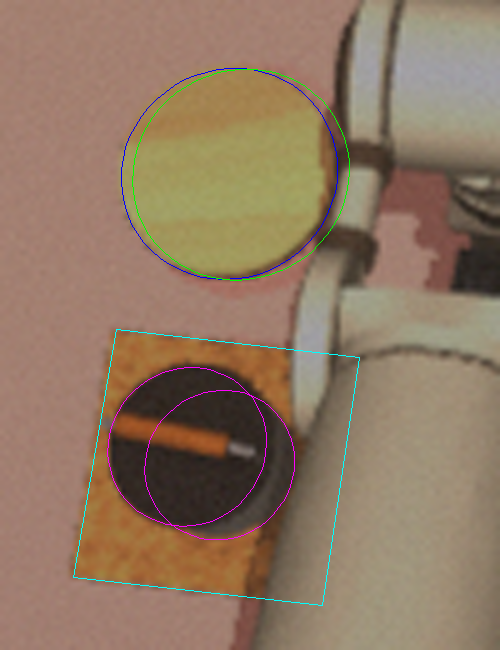

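View pics/o_side.png

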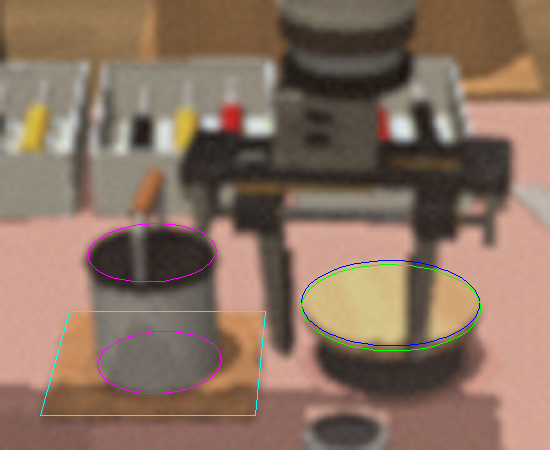

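The overlays fit: the pot is centred on the pad and the stand is at about (597,304). Going down on the left tin.

Request:
jog_arm:
  commands:
    - [25,1,0,0,0,0,0.75]
    - [25,0,0,0,0,0,0.75]
    - [25,0,0,0,0,0,0.75]
    - [14,0,0,0,0,0,0.75]
    - [10,0,0,0,0,0,0.75]
    - [0,0,0,0,0,0,0.75]
    - [0,0,0,0,0,0,0.65]
    - [0,0,0,0,0,0,0.58]
    - [0,0,0,0,0,0,0.5]
    - [0,0,0,0,0,0,0.5]
    - [0,0,0,0,0,0,0.5]

```text
t: 13.2
tool_pos: [556.4, 102.8, 52.2]
tool_rot: [0.467, 0.532, 0.466, -0.531]
force: [-0.5, -0.3, 6.5]
finger_gap: 53.7
```

Request:
jog_arm:
  commands:
    - [0,0,0,0,0,0,0.4]
    - [-2,0,0,0,0,0,0.4]
    - [-4,0,0,0,0,0,0.4]
    - [-8,0,0,0,0,0,0.4]
    - [-10,0,0,0,0,0,0.4]
    - [-10,0,0,0,0,0,0.4]
    - [-6,0,0,0,0,0,0.4]
    - [0,0,0,0,0,0,0.4]
    - [0,0,0,0,0,0,0.4]
    - [0,0,0,0,0,0,0.4]

```text
t: 14.2
tool_pos: [555.0, 102.8, 90.4]
tool_rot: [-0.467, -0.531, -0.467, 0.531]
force: [0.5, 0.5, -0.9]
finger_gap: 53.8
```

Request:
jog_arm:
  commands:
    - [0,0,0,0,0,0,0.4]

```text
t: 14.3
tool_pos: [555.0, 102.8, 90.3]
tool_rot: [-0.467, -0.531, -0.467, 0.531]
force: [0.4, 0.2, -1.0]
finger_gap: 53.6
```

Request:
jog_arm:
  commands:
    - [0,0,0,0,0,0,0.4]

```text
t: 14.4
tool_pos: [555.2, 102.8, 90.5]
tool_rot: [-0.467, -0.531, -0.467, 0.531]
force: [-0.0, 0.5, -0.9]
finger_gap: 53.9
```

About 1 N, so this one is empty. I'll check that it is really held, and upright.

```bash
python3 - <<'E'
from h import *
c=read_camera("side"); crop(c,"s7.png",235,120,160,130,5)
th=np.radians(-2.6);u=np.array([np.cos(th),np.sin(th)]);v=np.array([-u[1],u[0]])
for i,j in((50,-75),(50,0),(50,75),(-50,-75),(-50,0)):
    P=np.array([513.5,-273])+i*u+j*v; print(P); goal([*P,51],-7.4)
E
```

```text
[ 560.04630438 -350.19094214]
t 14.4 rot [0.04 0.   0.03] shift now-axes [ 39.6  62.8 448.6] after-rot axes [ 39.6  63.1 448.6] pos [555.3 102.8  90.6] q6 0.10
[ 563.44852849 -275.26814941]
t 14.4 rot [0.04 0.   0.03] shift now-axes [ 39.6  56.6 373.9] after-rot axes [ 39.6  56.8 373.9] pos [555.3 102.8  90.6] q6 0.10
[ 566.8507526  -200.34535667]
t 14.4 rot [0.04 0.   0.03] shift now-axes [ 39.6  50.4 299.1] after-rot axes [ 39.6  50.5 299.1] pos [555.3 102.8  90.6] q6 0.10
[ 460.1492474  -345.65464333]
t 14.4 rot [0.04 0.   0.03] shift now-axes [ 39.6 -36.8 456.9] after-rot axes [ 39.6 -36.6 457. ] pos [555.3 102.8  90.6] q6 0.10
[ 463.55147151 -270.73185059]
t 14.4 rot [0.04 0.   0.03] shift now-axes [ 39.6 -43.1 382.2] after-rot axes [ 39.6 -42.8 382.2] pos [555.3 102.8  90.6] q6 0.10
```

View pics/s7.png

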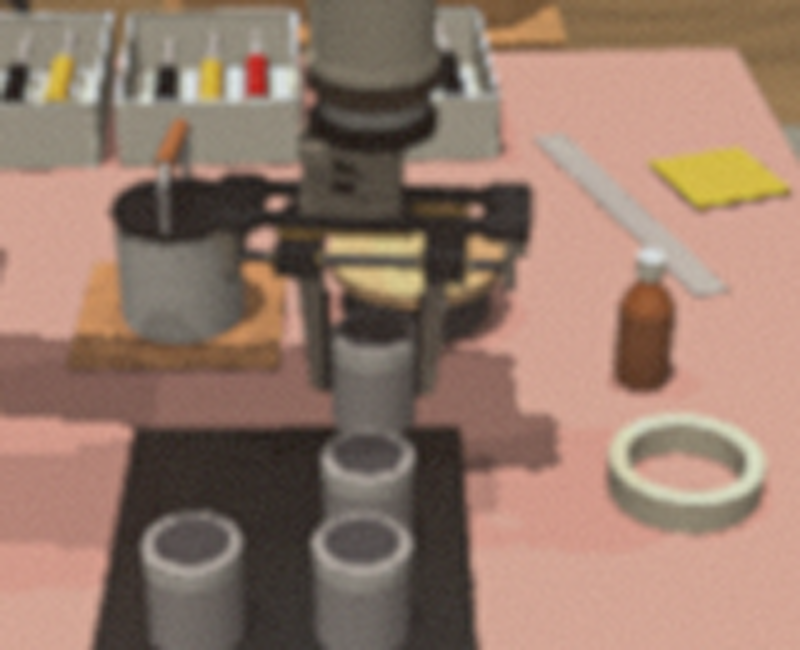

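It's held and upright. Carrying it to the far side of the tray.

Request:
jog_arm:
  commands:
    - [-10,0,0,0,0,0,0.4]
    - [-25,0,0,0,0,0,0.4]
    - [-25,0,0,0,0,0,0.4]
    - [-10,2,10,0,0,0,0.4]
    - [0,4,25,0,0,0,0.4]
    - [0,6,40,0,0,0,0.4]
    - [0,6,45,0,0,0,0.4]
    - [0,6,45,0,0,0,0.4]
    - [0,6,45,0,0,0,0.4]
    - [0,6,45,0,0,0,0.4]
    - [0,6,45,0,0,0,0.4]
    - [0,6,45,0,0,0,0.4]

```text
t: 15.65
tool_pos: [558.1, -248.0, 160.7]
tool_rot: [-0.467, -0.531, -0.467, 0.531]
force: [1.0, -0.3, -1.6]
finger_gap: 53.3
```

Request:
jog_arm:
  commands:
    - [0,6,45,0,0,0,0.4]
    - [0,5,33,0,0,0,0.4]
    - [0,2,18,0,0,0,0.4]
    - [0,1,8,0,0,0,0.4]
    - [0,0,0,0,0,0,0.4]
    - [20,0,0,0,0,0,0.4]
    - [30,0,0,0,0,0,0.4]
    - [30,0,0,0,0,0,0.4]
    - [16,0,0,0,0,0,0.4]
    - [6,0,0,0,0,0,0.4]
    - [0,0,0,0,0,0,0.4]
    - [0,0,0,0,0,0,0.4]

```text
t: 16.85
tool_pos: [560.4, -350.9, 60.7]
tool_rot: [0.468, 0.531, 0.466, -0.531]
force: [-0.3, -0.7, -1.5]
finger_gap: 54.0
```

```bash
python3 - <<'E'
from h import *
goal([560,-350,53],-7.4); s=sense(); print(s["force"],s["finger_gap"])
c=read_camera("side"); crop(c,"s8.png",210,190,200,150,4)
E
```

```text
t 16.9 rot [ 0.06  0.09 -0.13] shift now-axes [ 7.7 -0.6 -0.8] after-rot axes [ 7.7 -0.5 -0.8] pos [ 560.4 -350.9   60.7] q6 -0.61
[-0.3000844  -0.67106378 -1.50160457] 54.007512282372744
```

View pics/s8.png

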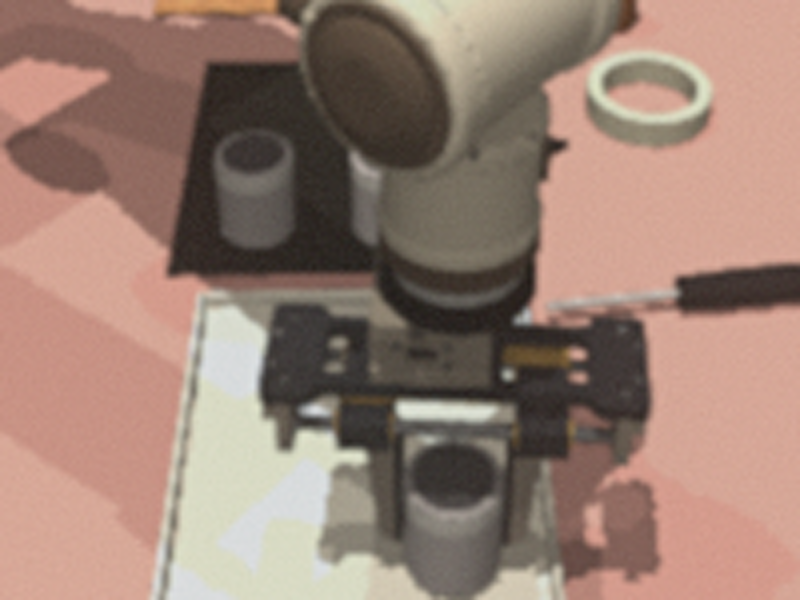

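Still held over the far tray area, at crop (455,510). Lowering.

Request:
jog_arm:
  commands:
    - [2,0,0,0,0,0,0.4]
    - [2,0,0,0,0,0,0.4]
    - [1.5,0,0,0,0,0,0.4]
    - [1,0,0,0,0,0,0.4]
    - [0.5,0,0,0,0,0,0.4]
    - [0.5,0,0,0,0,0,0.4]
    - [0,0,0,0,0,0,0.4]

```text
t: 17.6
tool_pos: [559.5, -350.6, 53.2]
tool_rot: [-0.467, -0.531, -0.467, 0.531]
force: [-4.7, 3.8, 8.1]
finger_gap: 53.8
```

Request:
jog_arm:
  commands:
    - [0.5,0,0,0,0,0,0.4]
    - [0,0,0,0,0,0,0.4]
    - [0,0,0,0,0,0,0.4]

```text
t: 17.9
tool_pos: [559.5, -350.6, 53.2]
tool_rot: [-0.467, -0.531, -0.467, 0.531]
force: [-5.8, 4.0, 11.6]
finger_gap: 53.5
```

Request:
jog_arm:
  commands:
    - [-0.5,0,0,0,0,0,0.4]
    - [0,0,0,0,0,0,0.6]
    - [0,0,0,0,0,0,0.65]
    - [0,0,0,0,0,0,0.75]
    - [0,0,0,0,0,0,0.75]
    - [0,0,0,0,0,0,0.75]
    - [0,0,0,0,0,0,0.75]
    - [-20,0,0,0,0,0,0.75]
    - [-40,0,0,0,0,0,0.75]
    - [-40,0,0,0,0,0,0.75]
    - [0,0,0,0,0,0,0.75]

```text
t: 19.0
tool_pos: [562.6, -353.2, 159.0]
tool_rot: [0.471, 0.532, 0.462, -0.531]
force: [1.5, -0.7, 0.8]
finger_gap: 68.8
```

```bash
python3 - <<'E'
from h import *
goal([541,-60.5,153],-7.4); s=sense(); print(s["force"],s["finger_gap"])
c=read_camera("side"); crop(c,"s9.png",210,150,200,150,4)
c=read_camera("top"); crop(c,"t9.png",260,190,200,120,4)
E
```

```text
t 19.0 rot [ 0.05  0.42 -0.6 ] shift now-axes [   3.3  -59.  -287.6] after-rot axes [   6.   -59.1 -287.5] pos [ 562.6 -353.2  159. ] q6 -0.61
[ 1.53671156 -0.6653235   0.84986162] 68.75591763970033
```

View pics/s9.png

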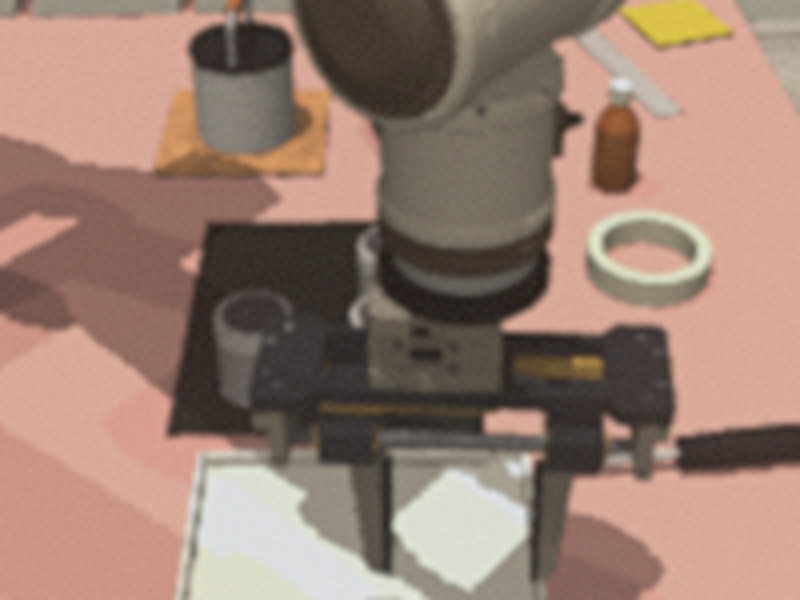

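View pics/t9.png

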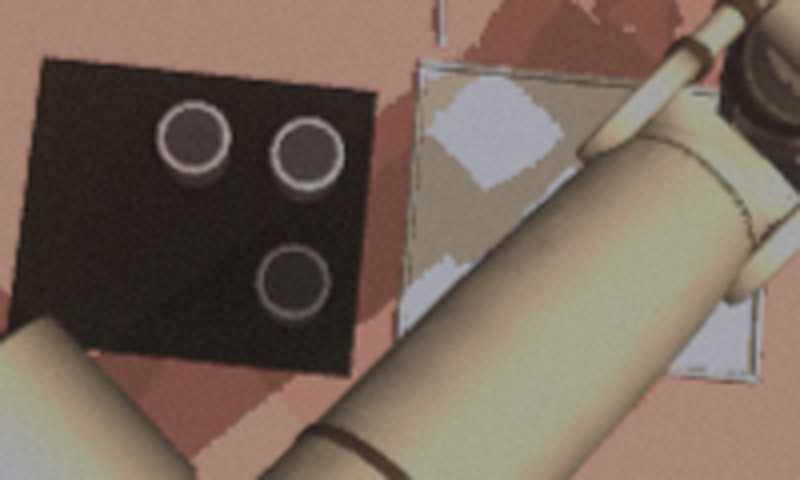

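The remaining tins are unmoved, and the placed one is hidden under the arm. Going to the right tin.

Request:
jog_arm:
  commands:
    - [0,-7,-36,0,0,0,0.75]
    - [0,-7,-36,0,0,0,0.75]
    - [0,-7,-36,0,0,0,0.75]
    - [0,-7,-36,0,0,0,0.75]
    - [0,-7,-36,0,0,0,0.75]
    - [0,-7,-36,0,0,0,0.75]
    - [0,-7,-36,0,0,0,0.75]
    - [0,-8,-36,0,0,0,0.75]
    - [0,0,0,0,0,0,0.75]
    - [0,0,0,0,0,0,0.75]
    - [0,0,0,0,0,0,0.75]

```text
t: 20.2
tool_pos: [539.4, -58.2, 150.5]
tool_rot: [-0.466, -0.531, -0.467, 0.532]
force: [0.4, 0.5, -0.0]
finger_gap: 68.9
```

```bash
python3 - <<'E'
from h import *
goal([541,-60.5,52],-7.4); s=sense(); print(s["force"],s["finger_gap"])
c=read_camera("side"); crop(c,"s10.png",210,190,200,160,4)
c=read_camera("top"); crop(c,"t10.png",260,190,200,120,4)
E
```

```text
t 20.2 rot [-0.    0.    0.08] shift now-axes [98.5  2.   2.1] after-rot axes [98.5  1.9  2.1] pos [539.4 -58.2 150.5] q6 -0.20
[ 0.36028439  0.48037184 -0.03952719] 68.88836119681054
```

View pics/s10.png

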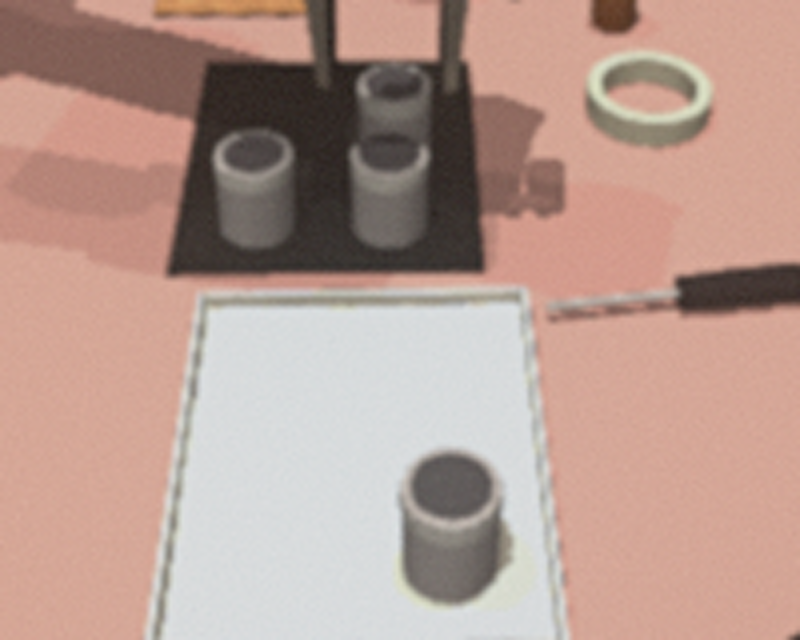

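View pics/t10.png

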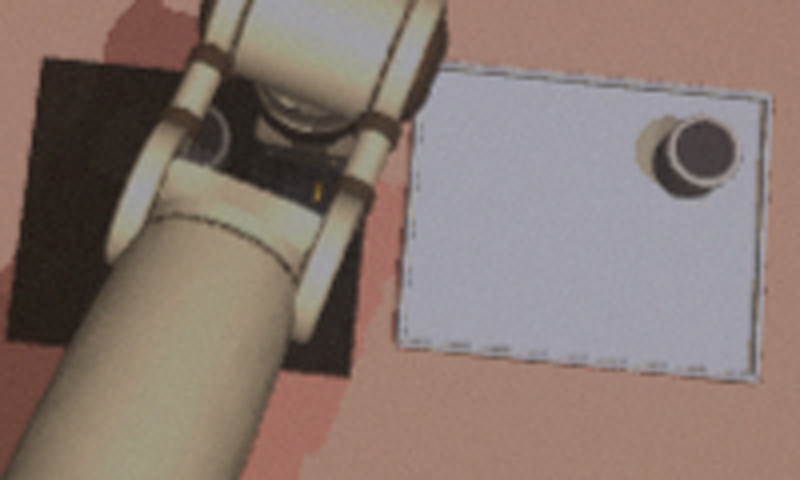

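The first tin stands upright in the tray at side crop (450,525). Now gripping the right tin.

Request:
jog_arm:
  commands:
    - [0,2,2,0,0,0,0.75]
    - [25,0,0,0,0,0,0.75]
    - [25,0,0,0,0,0,0.75]
    - [25,0,0,0,0,0,0.75]
    - [14,0,0,0,0,0,0.75]
    - [8,0,0,0,0,0,0.75]
    - [0,0,0,0,0,0,0.75]
    - [0,0,0,0,0,0,0.65]
    - [0,0,0,0,0,0,0.58]
    - [0,0,0,0,0,0,0.4]
    - [0,0,0,0,0,0,0.4]
    - [0,0,0,0,0,0,0.4]

```text
t: 21.5
tool_pos: [541.6, -59.9, 55.5]
tool_rot: [-0.467, -0.531, -0.467, 0.531]
force: [-4.1, 0.5, 6.2]
finger_gap: 53.6
```

Request:
jog_arm:
  commands:
    - [0,0,0,0,0,0,0.4]
    - [-2,0,0,0,0,0,0.4]
    - [-4,0,0,0,0,0,0.4]
    - [-8,0,0,0,0,0,0.4]
    - [-10,0,0,0,0,0,0.4]
    - [-10,0,0,0,0,0,0.4]
    - [-6,0,0,0,0,0,0.4]
    - [0,0,0,0,0,0,0.4]
    - [0,0,0,0,0,0,0.4]
    - [0,0,0,0,0,0,0.4]

```text
t: 22.5
tool_pos: [541.1, -59.6, 93.9]
tool_rot: [-0.467, -0.531, -0.467, 0.531]
force: [-0.1, 0.7, -5.9]
finger_gap: 53.4
```

Request:
jog_arm:
  commands:
    - [0,0,0,0,0,0,0.4]

```text
t: 22.6
tool_pos: [541.1, -59.6, 93.8]
tool_rot: [-0.467, -0.531, -0.467, 0.531]
force: [0.1, -0.2, -5.6]
finger_gap: 53.5
```

```bash
python3 - <<'E'
from h import *
goal([563,-270,53],-7.4); s=sense(); print(s["force"],s["finger_gap"])
c=read_camera("side"); crop(c,"s11.png",210,130,200,160,4)
E
```

```text
t 22.6 rot [ 0.04 -0.01  0.06] shift now-axes [ 40.7  48.7 205.8] after-rot axes [ 40.8  48.8 205.8] pos [541.1 -59.6  93.8] q6 -0.20
[ 0.09126532 -0.18556912 -5.58918708] 53.503324490842786
```

View pics/s11.png

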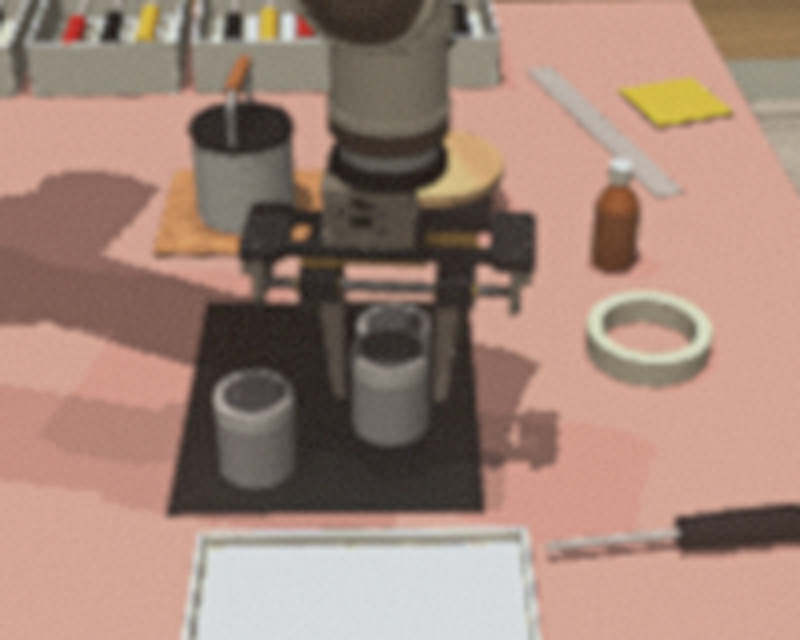

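Reads 5.6 N, so this is the full tin (0.55 kg). It goes to the stand.

```bash
python3 -c "
from h import *
goal([597,304,101.5],-7.4)"
```

```text
t 22.6 rot [ 0.04 -0.01  0.06] shift now-axes [  -7.5    8.8 -367.8] after-rot axes [  -7.6    8.5 -367.8] pos [541.2 -59.6  93.9] q6 -0.20
```

Request:
jog_arm:
  commands:
    - [-8,0,0,0,0,0,0.4]
    - [-16,0,0,0,0,0,0.4]
    - [-26,0,0,0,0,0,0.4]
    - [-26,0,0,0,0,0,0.4]
    - [-16,0,0,0,0,0,0.4]
    - [-8,0,0,0,0,0,0.4]
    - [0,0,0,0,0,0,0.4]

```text
t: 23.35
tool_pos: [542.2, -60.0, 195.8]
tool_rot: [0.468, 0.532, 0.466, -0.531]
force: [-0.5, 0.3, -5.2]
finger_gap: 53.7
```

Request:
jog_arm:
  commands:
    - [0,0,-8,0,0,0,0.4]
    - [0,0.8,-20,0,0,0,0.4]
    - [0,0.8,-32,0,0,0,0.4]
    - [0,0.8,-40,0,0,0,0.4]
    - [0,0.8,-44,0,0,0,0.4]
    - [0,0.8,-44,0,0,0,0.4]
    - [0,0.8,-44,0,0,0,0.4]
    - [0,0.8,-44,0,0,0,0.4]
    - [0,0.8,-40,0,0,0,0.4]
    - [0,0.8,-28,0,0,0,0.4]
    - [0,0.8,-16,0,0,0,0.4]
    - [0,0.8,-8,0,0,0,0.4]

```text
t: 24.55
tool_pos: [596.0, 306.1, 192.1]
tool_rot: [-0.467, -0.529, -0.468, 0.532]
force: [0.5, -1.0, -4.7]
finger_gap: 53.5
```

Request:
jog_arm:
  commands:
    - [0,0,0,0,0,0,0.4]
    - [0,0,0,0,0,0,0.4]

```text
t: 24.75
tool_pos: [597.0, 303.3, 193.5]
tool_rot: [-0.467, -0.531, -0.467, 0.532]
force: [0.0, 0.3, -5.7]
finger_gap: 53.8
```

```bash
python3 - <<'E'
from h import *
goal([597,304,101.5],-7.4); s=sense(); print(s["force"],s["finger_gap"])
c=read_camera("side"); crop(c,"s12.png",230,80,200,160,4)
E
```

```text
t 24.8 rot [0.02 0.07 0.08] shift now-axes [92.   0.1 -0.8] after-rot axes [92.  -0.1 -0.7] pos [597.  303.3 193.5] q6 0.42
[ 3.98806823e-03  3.00150339e-01 -5.65465054e+00] 53.8084247664025
```

View pics/s12.png

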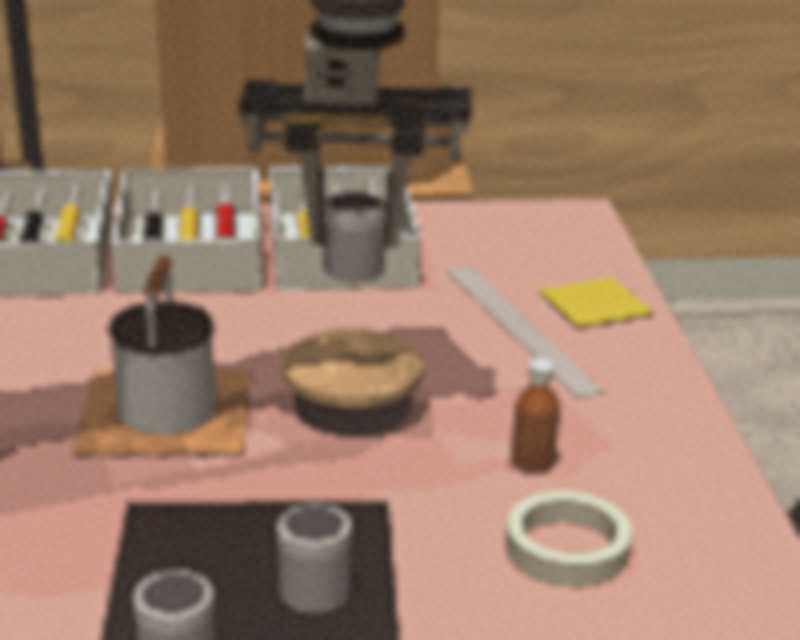

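Held and upright above the stand. Lowering.

Request:
jog_arm:
  commands:
    - [8,0,0,0,0,0,0.4]
    - [18,0,0,0,0,0,0.4]
    - [22,0,0,0,0,0,0.4]
    - [18,0,0,0,0,0,0.4]
    - [10,0,0,0,0,0,0.4]
    - [6,0,0,0,0,0,0.4]
    - [3,0,0,0,0,0,0.4]
    - [2,0,0,0,0,0,0.4]
    - [1,0,0,0,0,0,0.4]
    - [0,0,0,0,0,0,0.4]
    - [0,0,0,0,0,0,0.4]

```text
t: 25.9
tool_pos: [597.7, 304.2, 107.0]
tool_rot: [0.467, 0.531, 0.467, -0.531]
force: [0.4, 0.6, -4.5]
finger_gap: 53.3
```

Request:
jog_arm:
  commands:
    - [1,0,0,0,0,0,0.4]
    - [1,0,0,0,0,0,0.4]
    - [0.5,0,0,0,0,0,0.4]
    - [0,0,0,0,0,0,0.4]
    - [0,0,0,0,0,0,0.4]

```text
t: 26.4
tool_pos: [597.4, 304.1, 103.9]
tool_rot: [-0.467, -0.531, -0.467, 0.531]
force: [0.5, -0.8, -5.2]
finger_gap: 53.4
```

Request:
jog_arm:
  commands:
    - [1,0,0,0,0,0,0.4]
    - [0.5,0,0,0,0,0,0.4]
    - [0.5,0,0,0,0,0,0.4]
    - [0,0,0,0,0,0,0.4]
    - [0,0,0,0,0,0,0.4]

```text
t: 26.9
tool_pos: [597.4, 304.1, 101.9]
tool_rot: [-0.467, -0.531, -0.467, 0.531]
force: [-0.1, 0.6, -5.2]
finger_gap: 53.6
```

Request:
jog_arm:
  commands:
    - [0.5,0,0,0,0,0,0.4]
    - [0,0,0,0,0,0,0.4]
    - [0,0,0,0,0,0,0.4]

```text
t: 27.2
tool_pos: [597.5, 304.1, 101.6]
tool_rot: [0.467, 0.531, 0.467, -0.531]
force: [0.2, 0.5, -4.7]
finger_gap: 53.6
```

Request:
jog_arm:
  commands:
    - [0.5,0,0,0,0,0,0.4]
    - [0.5,0,0,0,0,0,0.4]
    - [0,0,0,0,0,0,0.4]

```text
t: 27.5
tool_pos: [597.5, 304.2, 101.5]
tool_rot: [0.467, 0.531, 0.467, -0.531]
force: [-2.5, -2.0, 3.9]
finger_gap: 53.7
```

Request:
jog_arm:
  commands:
    - [0,0,0,0,0,0,0.4]
    - [0,0,0,0,0,0,0.4]

```text
t: 27.7
tool_pos: [597.5, 304.2, 101.5]
tool_rot: [0.467, 0.531, 0.467, -0.531]
force: [-3.6, -2.4, 5.6]
finger_gap: 53.2
```

Contact came at the expected height. Releasing.

Request:
jog_arm:
  commands:
    - [-0.5,0,0,0,0,0,0.4]
    - [0,0,0,0,0,0,0.6]
    - [0,0,0,0,0,0,0.65]
    - [0,0,0,0,0,0,0.75]
    - [0,0,0,0,0,0,0.75]
    - [0,0,0,0,0,0,0.75]
    - [0,0,0,0,0,0,0.75]
    - [-20,0,0,0,0,0,0.75]
    - [-40,0,0,0,0,0,0.75]
    - [-40,0,0,0,0,0,0.75]
    - [0,0,0,0,0,0,0.75]
    - [0,0,0,0,0,0,0.75]

```text
t: 28.9
tool_pos: [598.1, 304.3, 202.3]
tool_rot: [0.467, 0.532, 0.466, -0.53]
force: [0.4, -0.7, -0.6]
finger_gap: 69.2
```

```bash
python3 - <<'E'
from h import *
goal([548.3,23.3,155],-7.4)
c=read_camera("side"); crop(c,"s13.png",230,100,200,160,4)
c=read_camera("top"); crop(c,"t13.png",170,170,200,125,4)
E
```

```text
t 28.9 rot [ 0.04 -0.07 -0.16] shift now-axes [ 47.  -13.5 285.2] after-rot axes [ 47.3 -13.2 285.1] pos [598.1 304.3 202.3] q6 0.42
```

View pics/s13.png

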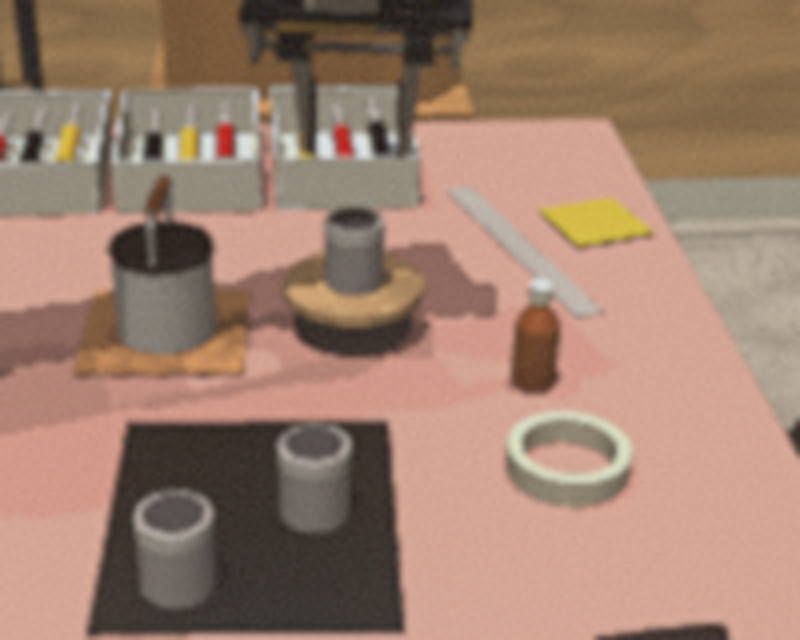

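View pics/t13.png

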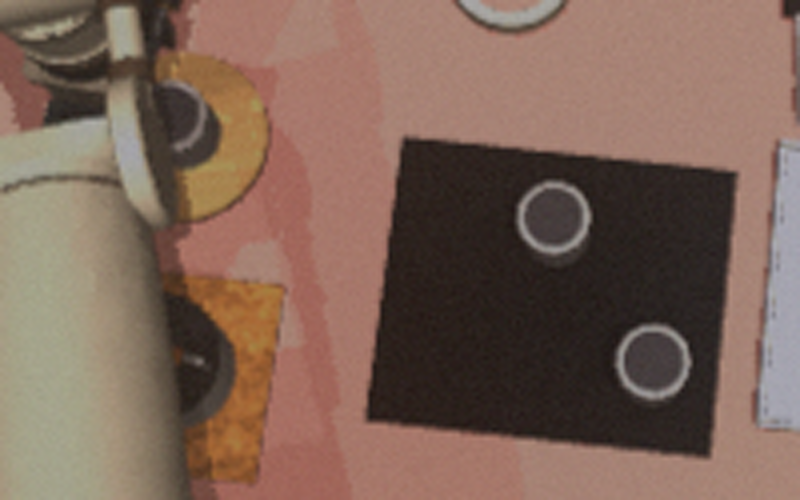

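The full tin is centred on the stand, at side crop (355,250). M is unmoved, so I'll get it next.

Request:
jog_arm:
  commands:
    - [0,-1.7,35.6,0,0,0,0.75]
    - [0,-1.7,35.6,0,0,0,0.75]
    - [0,-1.7,35.6,0,0,0,0.75]
    - [0,-1.7,35.6,0,0,0,0.75]
    - [0,-1.7,35.6,0,0,0,0.75]
    - [0,-1.7,35.6,0,0,0,0.75]
    - [0,-1.7,35.6,0,0,0,0.75]
    - [0,-1.7,35.6,0,0,0,0.75]
    - [30,0,0,0,0,0,0.75]
    - [17,0,0,0,0,0,0.75]
    - [0,0,0,0,0,0,0.75]
    - [0,0,0,0,0,0,0.75]

```text
t: 30.2
tool_pos: [546.7, 23.6, 152.9]
tool_rot: [-0.466, -0.53, -0.468, 0.532]
force: [-0.2, 0.1, 0.7]
finger_gap: 68.7
```

```bash
python3 - <<'E'
from h import *
goal([548.3,23.3,54],-7.4)
c=read_camera("side"); crop(c,"s14.png",230,130,200,160,4)
E
```

```text
t 30.2 rot [ 0.05 -0.01  0.14] shift now-axes [98.9  1.9  0.1] after-rot axes [98.9  1.7  0.1] pos [546.7  23.6 152.9] q6 -0.05
```

View pics/s14.png

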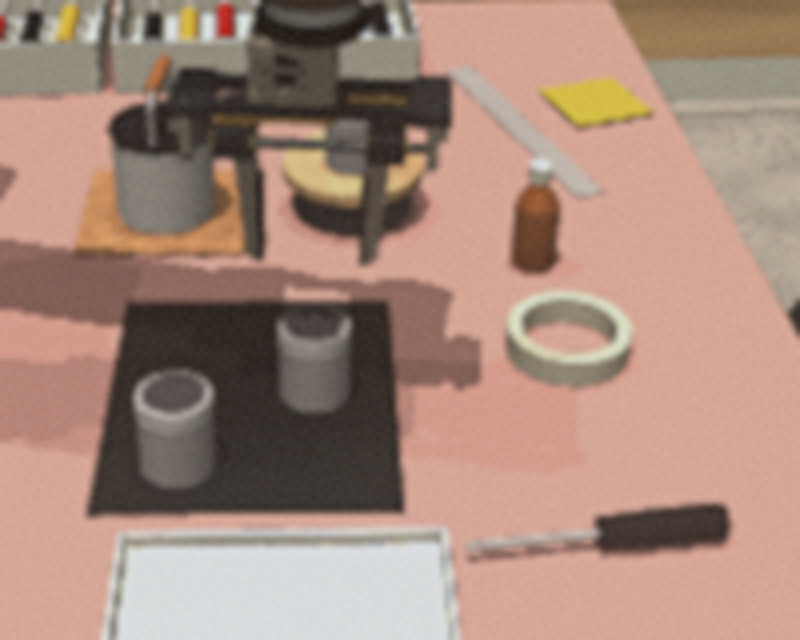

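The gripper is above M, which is unmoved. Down, grip and lift.

Request:
jog_arm:
  commands:
    - [0,1,0,0,0,0,0.75]
    - [25,0,0,0,0,0,0.75]
    - [25,0,0,0,0,0,0.75]
    - [25,0,0,0,0,0,0.75]
    - [14,0,0,0,0,0,0.75]
    - [9,0,0,0,0,0,0.75]
    - [0,0,0,0,0,0,0.75]
    - [0,0,0,0,0,0,0.65]
    - [0,0,0,0,0,0,0.58]
    - [0,0,0,0,0,0,0.4]
    - [0,0,0,0,0,0,0.4]
    - [0,0,0,0,0,0,0.4]

```text
t: 31.45
tool_pos: [549.3, 23.1, 57.1]
tool_rot: [0.467, 0.531, 0.466, -0.531]
force: [0.1, 0.5, 6.6]
finger_gap: 53.3
```

Request:
jog_arm:
  commands:
    - [0,0,0,0,0,0,0.4]
    - [-2,0,0,0,0,0,0.4]
    - [-4,0,0,0,0,0,0.4]
    - [-8,0,0,0,0,0,0.4]
    - [-10,0,0,0,0,0,0.4]
    - [-10,0,0,0,0,0,0.4]
    - [-6,0,0,0,0,0,0.4]
    - [0,0,0,0,0,0,0.4]
    - [0,0,0,0,0,0,0.4]
    - [0,0,0,0,0,0,0.4]

```text
t: 32.45
tool_pos: [548.0, 23.3, 95.4]
tool_rot: [-0.467, -0.531, -0.467, 0.531]
force: [-0.2, 0.3, -1.0]
finger_gap: 53.5
```

Request:
jog_arm:
  commands:
    - [0,0,0,0,0,0,0.4]

```text
t: 32.55
tool_pos: [548.0, 23.3, 95.3]
tool_rot: [-0.467, -0.531, -0.467, 0.531]
force: [0.7, -0.3, -1.4]
finger_gap: 53.8
```

```bash
python3 - <<'E'
from h import *
goal([565,-230,56],-7.4); s=sense(); print(s["force"],s["finger_gap"])
c=read_camera("side"); crop(c,"s15.png",230,130,200,160,4)
E
```

```text
t 32.5 rot [ 0.04 -0.    0.06] shift now-axes [ 39.3  49.4 249.1] after-rot axes [ 39.3  49.5 249. ] pos [548.   23.3  95.3] q6 -0.05
[ 0.74266479 -0.3145406  -1.37942784] 53.75422979154881
```

View pics/s15.png

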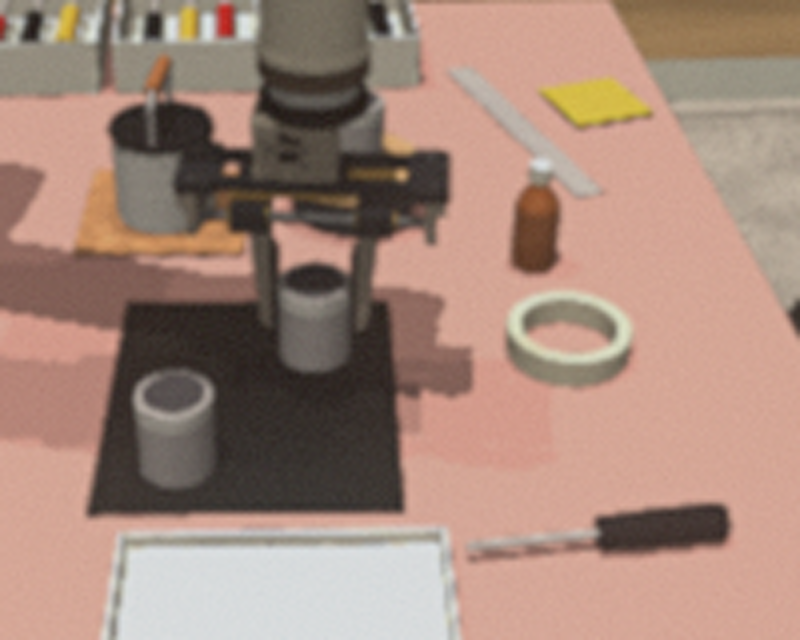

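About 1.2 N, so it's empty. On to the tray.

Request:
jog_arm:
  commands:
    - [-10,0,0,0,0,0,0.4]
    - [-25,0,0,0,0,0,0.4]
    - [-20,2,8,0,0,0,0.4]
    - [-5,4,20,0,0,0,0.4]
    - [0,7,36,0,0,0,0.4]
    - [0,8,42,0,0,0,0.4]
    - [0,8,42,0,0,0,0.4]
    - [0,8,42,0,0,0,0.4]
    - [0,7,34,0,0,0,0.4]
    - [0,4,17,0,0,0,0.4]
    - [0,1,8,0,0,0,0.4]
    - [0,0,0,0,0,0,0.4]

```text
t: 33.8
tool_pos: [565.1, -229.9, 156.0]
tool_rot: [0.467, 0.531, 0.467, -0.531]
force: [-0.2, 0.7, -0.7]
finger_gap: 53.2
```

Request:
jog_arm:
  commands:
    - [15,0,0,0,0,0,0.4]
    - [30,0,0,0,0,0,0.4]
    - [25,0,0,0,0,0,0.4]
    - [14,0,0,0,0,0,0.4]
    - [6,0,0,0,0,0,0.4]
    - [2,0,0,0,0,0,0.4]
    - [0,0,0,0,0,0,0.4]
    - [0,0,0,0,0,0,0.4]

```text
t: 34.6
tool_pos: [566.0, -230.4, 65.2]
tool_rot: [0.468, 0.531, 0.466, -0.531]
force: [-0.2, 0.3, -0.7]
finger_gap: 53.3
```

```bash
python3 - <<'E'
from h import *
goal([565,-230,58],-7.4); s=sense(); print(s["force"],s["finger_gap"])
c=read_camera("side"); crop(c,"s16.png",220,190,200,150,4)
E
```

```text
t 34.6 rot [ 0.04  0.06 -0.12] shift now-axes [ 7.2 -1.  -0.3] after-rot axes [ 7.2 -1.  -0.3] pos [ 566.  -230.4   65.2] q6 -0.46
[-0.17368588  0.26802215 -0.69218347] 53.25444315698766
```

View pics/s16.png

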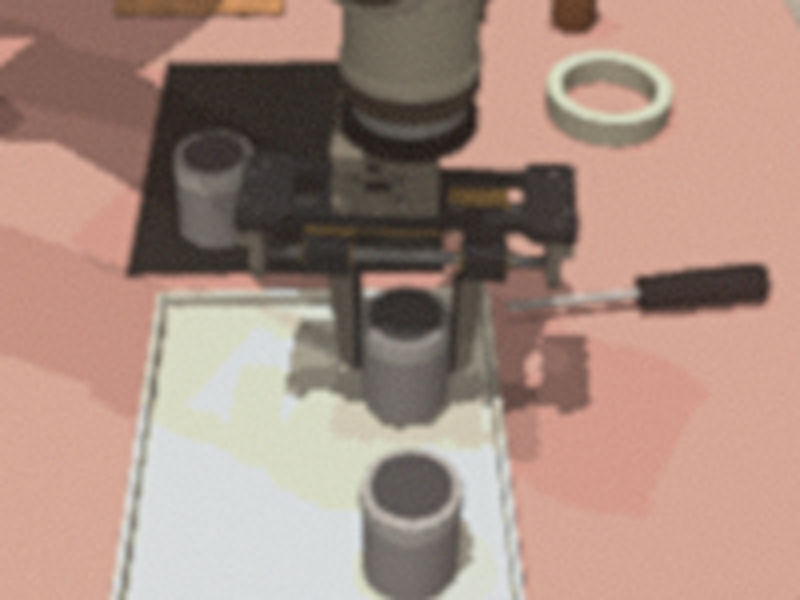

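The tin is over the tray at crop (405,360), clear of the first one. Lowering to contact.

Request:
jog_arm:
  commands:
    - [2,0,0,0,0,0,0.4]
    - [2,0,0,0,0,0,0.4]
    - [1,0,0,0,0,0,0.4]
    - [1,0,0,0,0,0,0.4]
    - [0.5,0,0,0,0,0,0.4]
    - [0,0,0,0,0,0,0.4]
    - [0,0,0,0,0,0,0.4]

```text
t: 35.35
tool_pos: [565.0, -230.0, 58.2]
tool_rot: [-0.467, -0.531, -0.467, 0.531]
force: [-4.1, 2.2, 5.5]
finger_gap: 53.3
```

Request:
jog_arm:
  commands:
    - [0.5,0,0,0,0,0,0.4]
    - [0,0,0,0,0,0,0.4]
    - [0,0,0,0,0,0,0.4]

```text
t: 35.65
tool_pos: [565.0, -230.0, 58.2]
tool_rot: [-0.467, -0.531, -0.467, 0.531]
force: [-3.8, 2.4, 8.3]
finger_gap: 53.5
```

Request:
jog_arm:
  commands:
    - [0.5,0,0,0,0,0,0.4]
    - [0,0,0,0,0,0,0.4]
    - [0,0,0,0,0,0,0.4]

```text
t: 35.95
tool_pos: [565.1, -230.0, 58.2]
tool_rot: [-0.467, -0.531, -0.467, 0.531]
force: [-5.6, 2.6, 11.7]
finger_gap: 53.4
```

Request:
jog_arm:
  commands:
    - [-1,0,0,0,0,0,0.4]
    - [0,0,0,0,0,0,0.6]
    - [0,0,0,0,0,0,0.65]
    - [0,0,0,0,0,0,0.75]
    - [0,0,0,0,0,0,0.75]
    - [0,0,0,0,0,0,0.75]
    - [0,0,0,0,0,0,0.75]
    - [-20,0,0,0,0,0,0.75]
    - [-40,0,0,0,0,0,0.75]
    - [-35,0,0,0,0,0,0.75]
    - [0,0,0,0,0,0,0.75]
    - [0,0,0,0,0,0,0.75]

```text
t: 37.15
tool_pos: [565.6, -230.3, 153.3]
tool_rot: [0.468, 0.531, 0.466, -0.531]
force: [0.1, 0.2, -0.8]
finger_gap: 69.1
```

```bash
python3 - <<'E'
from h import *
goal([447.8,-55.1,155],-7.4)
c=read_camera("side"); crop(c,"s17.png",210,100,180,235,2.5)
c=read_camera("top"); crop(c,"t17.png",260,190,200,120,4)
E
```

```text
t 37.1 rot [ 0.04  0.05 -0.11] shift now-axes [  -2.1 -139.3 -158.7] after-rot axes [  -1.7 -139.4 -158.6] pos [ 565.6 -230.3  153.3] q6 -0.46
```

View pics/s17.png

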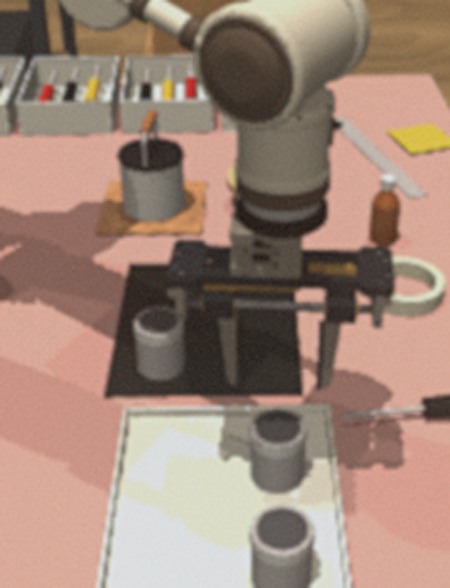

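View pics/t17.png

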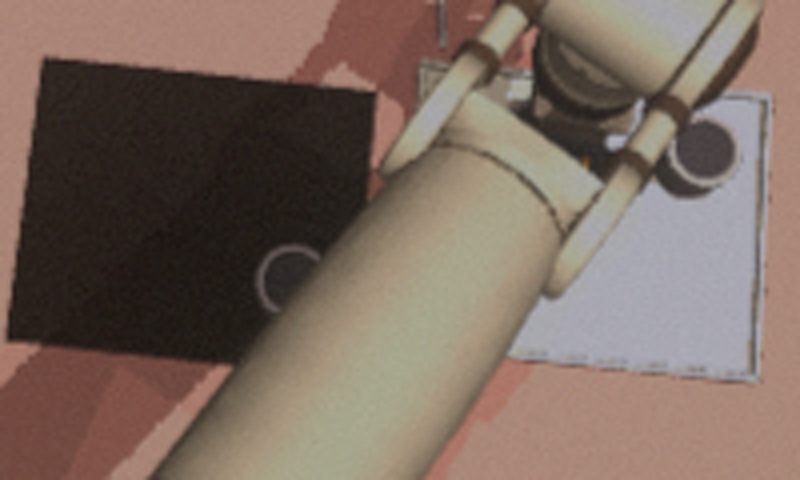

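Both empties stand in the tray, and the last tin is unmoved. Going to it.

Request:
jog_arm:
  commands:
    - [0,-19.9,-22.7,0,0,0,0.75]
    - [0,-19.9,-22.7,0,0,0,0.75]
    - [0,-19.9,-22.7,0,0,0,0.75]
    - [0,-19.9,-22.7,0,0,0,0.75]
    - [0,-19.9,-22.7,0,0,0,0.75]
    - [0,-19.9,-22.7,0,0,0,0.75]
    - [0,-19.9,-22.7,0,0,0,0.75]
    - [0,0,0,0,0,0,0.75]
    - [0,0,0,0,0,0,0.75]
    - [0,0,0,0,0,0,0.75]

```text
t: 38.25
tool_pos: [447.6, -55.2, 152.0]
tool_rot: [-0.467, -0.531, -0.467, 0.531]
force: [0.3, 0.1, -0.6]
finger_gap: 68.9
```

```bash
python3 - <<'E'
from h import *
goal([447.8,-55.1,56],-7.4)
c=read_camera("side"); crop(c,"s18.png",220,160,200,180,3)
E
```

```text
t 38.2 rot [0.01 0.01 0.03] shift now-axes [96.   0.3 -0.1] after-rot axes [96.   0.2 -0.1] pos [447.6 -55.2 152. ] q6 -0.26
```

View pics/s18.png

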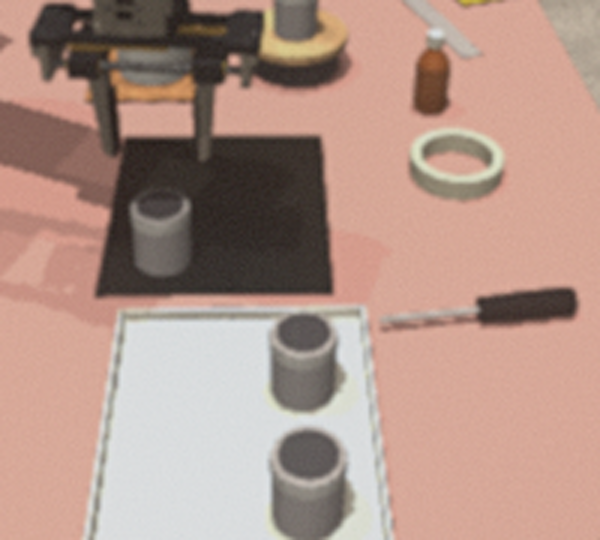

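Both placed tins are fine, and the last one is where expected. Gripping it.

Request:
jog_arm:
  commands:
    - [0,0,0,0,0,0,0.75]
    - [25,0,0,0,0,0,0.75]
    - [25,0,0,0,0,0,0.75]
    - [23,0,0,0,0,0,0.75]
    - [14,0,0,0,0,0,0.75]
    - [9,0,0,0,0,0,0.75]
    - [0,0,0,0,0,0,0.75]
    - [0,0,0,0,0,0,0.65]
    - [0,0,0,0,0,0,0.58]
    - [0,0,0,0,0,0,0.4]
    - [0,0,0,0,0,0,0.4]
    - [0,0,0,0,0,0,0.4]

```text
t: 39.5
tool_pos: [448.0, -54.9, 57.3]
tool_rot: [0.467, 0.531, 0.466, -0.531]
force: [-1.4, 0.1, 5.2]
finger_gap: 53.6
```

Request:
jog_arm:
  commands:
    - [0,0,0,0,0,0,0.4]
    - [-2,0,0,0,0,0,0.4]
    - [-4,0,0,0,0,0,0.4]
    - [-8,0,0,0,0,0,0.4]
    - [-10,0,0,0,0,0,0.4]
    - [-10,0,0,0,0,0,0.4]
    - [-6,0,0,0,0,0,0.4]
    - [0,0,0,0,0,0,0.4]
    - [0,0,0,0,0,0,0.4]
    - [0,0,0,0,0,0,0.4]

```text
t: 40.5
tool_pos: [446.9, -54.4, 96.0]
tool_rot: [-0.467, -0.531, -0.467, 0.531]
force: [1.5, -0.1, -0.3]
finger_gap: 53.4
```

```bash
python3 - <<'E'
from h import *
goal([458,-270,58],-7.4); s=sense(); print(s["force"],s["finger_gap"])
c=read_camera("side"); crop(c,"s19.png",220,160,200,180,3)
E
```

```text
t 40.5 rot [ 0.04 -0.01  0.05] shift now-axes [ 37.9  38.6 212.4] after-rot axes [ 38.   38.8 212.4] pos [446.9 -54.4  96. ] q6 -0.26
[ 1.51694219 -0.08941066 -0.34589495] 53.385758738513296
```

View pics/s19.png

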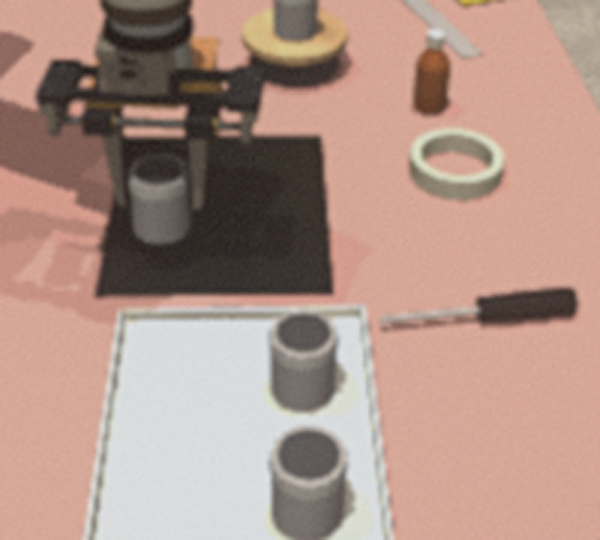

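It's empty. Placing it on the near side of the tray.

Request:
jog_arm:
  commands:
    - [-10,0,0,0,0,0,0.4]
    - [-25,0,0,0,0,0,0.4]
    - [-20,1,8,0,0,0,0.4]
    - [-5,4,20,0,0,0,0.4]
    - [0,6,32,0,0,0,0.4]
    - [0,7,36,0,0,0,0.4]
    - [0,7,36,0,0,0,0.4]
    - [0,6,34,0,0,0,0.4]
    - [0,4.6,26,0,0,0,0.4]
    - [0,2,14,0,0,0,0.4]
    - [0,1,6.4,0,0,0,0.4]
    - [0,0,0,0,0,0,0.4]

```text
t: 41.75
tool_pos: [458.4, -270.0, 156.5]
tool_rot: [0.467, 0.531, 0.467, -0.531]
force: [1.0, 0.4, -1.3]
finger_gap: 53.2
```

Request:
jog_arm:
  commands:
    - [15,0,0,0,0,0,0.4]
    - [30,0,0,0,0,0,0.4]
    - [25,0,0,0,0,0,0.4]
    - [14,0,0,0,0,0,0.4]
    - [5,0,0,0,0,0,0.4]
    - [1,0,0,0,0,0,0.4]
    - [0,0,0,0,0,0,0.4]
    - [0,0,0,0,0,0,0.4]

```text
t: 42.55
tool_pos: [459.2, -270.8, 67.7]
tool_rot: [0.468, 0.531, 0.466, -0.531]
force: [-0.6, 0.3, -1.6]
finger_gap: 53.6
```

```bash
python3 - <<'E'
from h import *
goal([458,-270,58.3],-7.4); s=sense(); print(s["force"],s["finger_gap"])
c=read_camera("side"); crop(c,"s20.png",220,190,200,170,4)
E
```

```text
t 42.5 rot [ 0.04  0.08 -0.11] shift now-axes [ 9.4 -1.3 -0.6] after-rot axes [ 9.4 -1.2 -0.6] pos [ 459.2 -270.8   67.7] q6 -0.63
[-0.55492779  0.26311092 -1.6378937 ] 53.55207172568888
```

View pics/s20.png

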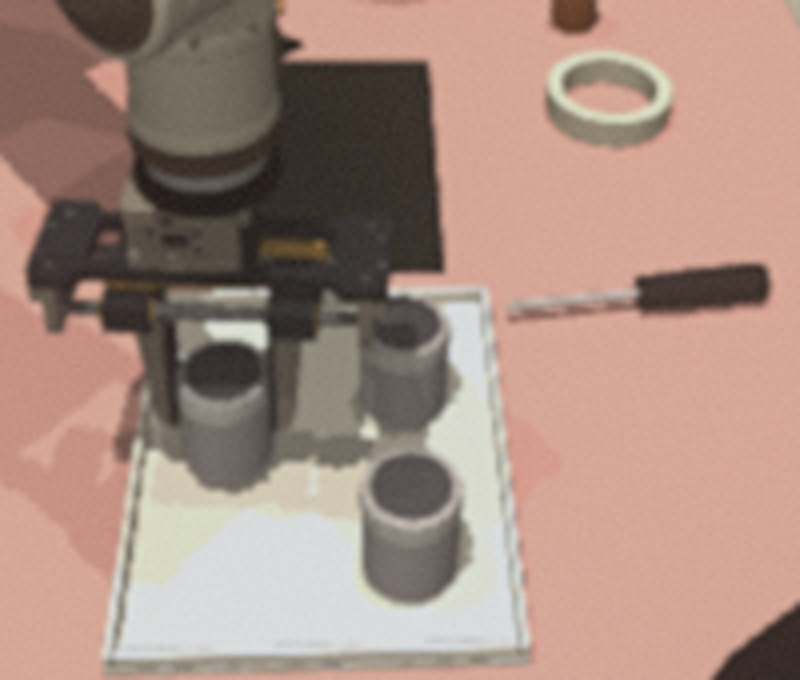

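Clear of the others. Lowering.

Request:
jog_arm:
  commands:
    - [3,0,0,0,0,0,0.4]
    - [2,0,0,0,0,0,0.4]
    - [2,0,0,0,0,0,0.4]
    - [1,0,0,0,0,0,0.4]
    - [0.5,0,0,0,0,0,0.4]
    - [0.5,0,0,0,0,0,0.4]
    - [0,0,0,0,0,0,0.4]
    - [0,0,0,0,0,0,0.4]

```text
t: 43.4
tool_pos: [458.2, -270.1, 58.3]
tool_rot: [-0.467, -0.531, -0.467, 0.531]
force: [-3.0, 2.7, 7.7]
finger_gap: 53.6
```

Request:
jog_arm:
  commands:
    - [0.5,0,0,0,0,0,0.4]
    - [0,0,0,0,0,0,0.4]
    - [0,0,0,0,0,0,0.4]

```text
t: 43.7
tool_pos: [458.3, -270.1, 58.3]
tool_rot: [-0.467, -0.531, -0.467, 0.531]
force: [-4.7, 3.9, 11.9]
finger_gap: 53.8
```

Contact made. Releasing, then retreating up and back so the cameras can see.

Request:
jog_arm:
  commands:
    - [-1,0,0,0,0,0,0.4]
    - [0,0,0,0,0,0,0.6]
    - [0,0,0,0,0,0,0.65]
    - [0,0,0,0,0,0,0.75]
    - [0,0,0,0,0,0,0.75]
    - [0,0,0,0,0,0,0.75]
    - [0,0,0,0,0,0,0.75]
    - [-20,0,0,0,0,0,0.75]
    - [-40,0,0,0,0,0,0.75]
    - [-45,0,0,0,0,0,0.75]
    - [-45,0,0,0,0,0,0.75]
    - [0,0,0,0,0,0,0.75]

```text
t: 44.9
tool_pos: [461.5, -272.9, 215.5]
tool_rot: [0.472, 0.531, 0.462, -0.531]
force: [0.5, -0.4, 0.3]
finger_gap: 69.0
```

Request:
jog_arm:
  commands:
    - [-40,-20,-40,0,0,0,0.75]
    - [-40,-20,-40,0,0,0,0.75]
    - [0,-10,-40,0,0,0,0.75]
    - [0,-10,-40,0,0,0,0.75]
    - [0,-10,-40,0,0,0,0.75]
    - [0,-10,-40,0,0,0,0.75]
    - [0,0,0,0,0,0,0.75]
    - [0,0,0,0,0,0,0.75]
    - [0,0,0,0,0,0,0.75]
    - [0,0,0,0,0,0,0.75]

```text
t: 45.9
tool_pos: [414.8, -37.0, 274.3]
tool_rot: [-0.466, -0.531, -0.466, 0.532]
force: [0.7, -0.9, 0.5]
finger_gap: 69.2
```

```bash
python3 - <<'E'
from h import *
print(sense()["t"],sense()["tool_pos"])
for n in("side","top"):
    c=read_camera(n); crop(c,f"f_{n}.png",130,90,340,270,2.2)
E
```

```text
45.9 [414.80026996 -37.01575241 274.33131149]
```

View pics/f_side.png

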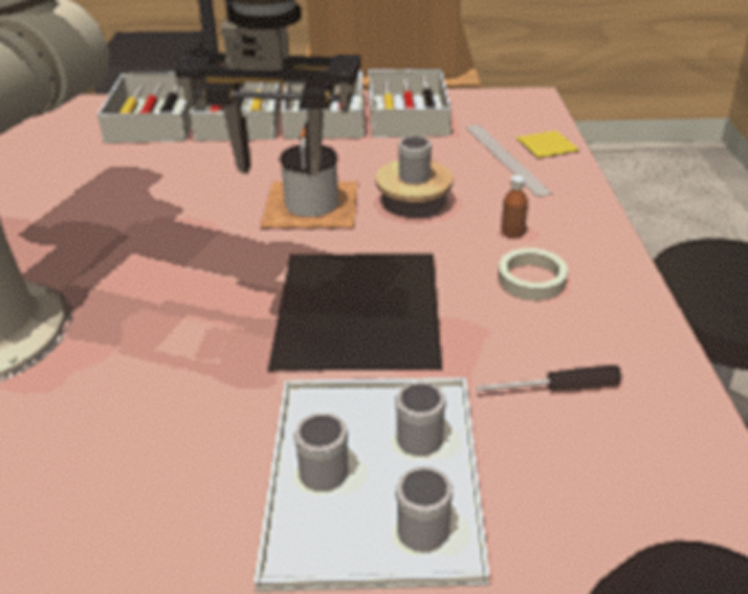

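View pics/f_top.png

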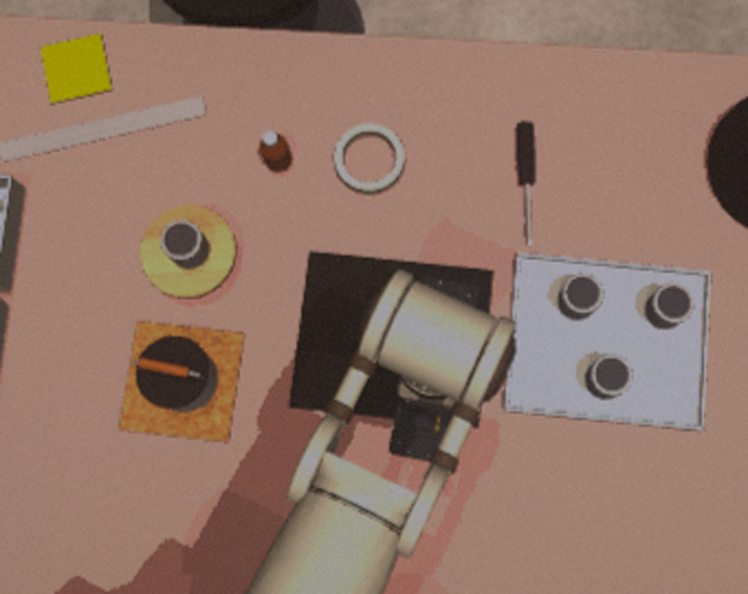

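```bash
python3 - <<'E'
from h import *
c=read_camera("top")
f=lambda u,v,z: back(c,(130+(u+.5)/2.2-.5,90+(v+.5)/2.2-.5),z).round(1)
print(f(183,243,114),f(188.5,251,50))
print(job_done(), sense()["t"])
E
```

```text
[594.1 300.  114. ] [597.9 306.1  50. ]
the job is handed in; nothing more can be done
the job is handed in; nothing more can be done
```

The job is done and handed in at about 46 s of the 210 s allowed.

- **Pot:** I lifted it by its handle bar and set it upright near the middle of the cork pad, before touching any tin.
- **Tins:** Four were on the mat. One read about 5.6 N when lifted and is the full one. The other three were far lighter, at 0.3 to 1.4 N. The full tin is upright on the stand, and the three empties are upright on the tray floor.
- **Last checks:** The final pictures show the mat empty, only the full tin on the stand, and the tape, screwdriver and bottle in place. I saw no tin knocked aside.
- **Disagreements:**
  - The last top-view reading put the full tin about 7 mm from the stand centre, while the gripper released it within about 2 mm of its target.
  - My measurements of the stand centre differed by about 10 mm in y between the two cameras. I aimed for the overlay fit at (597, 304).
- **Forces:** The wrist readings I saw stayed at about 12 N or below.

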